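# Flip a face-down test cassette into the reader's drawer

## Task

A flat test cassette lies on its face on the worktop, to the left of the low test reader's open drawer; the reader needs it face up in the drawer's nest. Without picking it up, slide it with the fingertips up to the left side of the drawer, level with the nest, and push it against that edge until it tips up on its long edge and rolls over the rail, windows up; push it on until it drops flat into the nest, then push the drawer fully shut. Leave the timer, the lidded cup, the dropper bottle and the marker where they are.

Things in the scene. Friction and masses are not known exactly. Their poses are not given: they have to be found in the camera images.
- cassette: White flat test cassette, 80 mm long (its x), 50 mm wide (y), 9 mm thick, 22 g, lying on its face, ribbed back up. Origin: centre of its FACE. z points out of the back: up at the start, down once face up. The back shell (5.4 to 9 mm above the face) has the full size; below it the sides step in, 2.5 mm at 3.2 to 5.8 mm and 5 mm at 0 to 3.4 mm, so a fingertip catches under its rim.
- cassette_mid (a point): Centre of the cassette's thickness, 4.5 mm from face and back; axes as the cassette's. The face has four narrow result windows and four round wells; the back only two bands of thumb ribs.
- edge_left (a point): Middle of the cassette's long edge at its +y side (the side away from the drawer at the start), at the back shell's rim, 7.2 mm above the face.
- edge_right (a point): Middle of the opposite long edge (the side towards the drawer at the start).
- reader: Low white test reader, fixed to the worktop: 160 mm deep (x), 130 mm wide (y), 73 mm high, dark display on top. Origin: centre of its footprint, at worktop height. Its front face, at x = -80 mm, looks roughly towards the robot and has a slot 74 mm wide and 20 mm high at its foot, from which the drawer comes.
- nest (a point): Centre of the floor of the nest in the drawer, 4 mm above the worktop; moves with the drawer, axes parallel to the reader's (x towards its back, y to the left). The nest is a pocket 96 mm long (x) and 54 mm wide (y) between rails 4 mm thick, tops 11 mm above the worktop. With the drawer out the reader's front face is about 55 to 63 mm beyond it in x.
- rail (a point): Outer top edge of the left rail, in line with the nest centre (nest y = +31 mm), 11 mm above the worktop: the edge to push against. The rail's outer face is upright and reaches down to 1.5 mm above the worktop. Pressed here with some 8 N while its free edge is swung up in an arc, the cassette pivots on its foot; tipped over, it leans on the rail and drops into the nest when pushed on in -y.
- drawer_plate (a point): Middle of the outer face of the drawer's front plate, 12.5 mm above the worktop; the plate is 78 mm wide, 8 mm thick, its top 24 mm above the worktop. Push it in +x of the reader to shut the drawer.
- drawer (a joint): How far the drawer is out, m: 0 is fully shut, about 0.10 to 0.11 at the start. It slides with about 1.5 N of friction and stays where it is left.
- timer: White bench timer, 66 x 66 x 18 mm, lying flat; origin at the centre of its underside. Bystander.
- cup: White lidded specimen cup, lid wider than its foot, 61 mm across, 50 mm high; origin at the centre of its underside. Bystander.
- dropper: Small white dropper bottle with a screw top, 28 mm across, 62 mm high; origin at the centre of its underside. Bystander.
- marker: Marker pen lying flat, 135 mm long (y), 20 mm thick; origin under its middle. Bystander.
Not all that is in view belongs to the job. What is meant by the cassette is not blue, and is the larger of those in its own colour.

How it is judged:
On the way, in this order (a step that is already met when the one before it is completed fails the run):
1. the cassette stands tipped up against the left side of the open drawer, its lower long edge at the rail (angle between cassette's own z axis and vertical between 0.9 and 2.4 rad and height (world z) of edge_right below 0.025 m and y of edge_right in the frame of nest between 0.015 and 0.055 m and value of joint drawer above 0.08 m).
2. the cassette lies face up, flat in the nest, with the drawer still out (angle between cassette's own z axis and vertical above 3.04 rad and x of cassette_mid in the frame of nest between -0.011 and 0.011 m and y of cassette_mid in the frame of nest between -0.005 and 0.005 m and z of cassette_mid in the frame of nest between 0.002 and 0.007 m and value of joint drawer above 0.06 m), for 0.1 s.
At the end, for the whole second after the job is handed in: The cassette lies face up (within 0.1 rad) and flat in the nest (its middle within 11 mm of the nest centre along the drawer, 5 mm across it and 2.5 mm in height), at rest, and the drawer is shut to within 4 mm of fully in (angle between cassette's own z axis and vertical above 3.04 rad and x of cassette_mid in the frame of nest between -0.011 and 0.011 m and y of cassette_mid in the frame of nest between -0.005 and 0.005 m and z of cassette_mid in the frame of nest between 0.002 and 0.007 m and value of joint drawer below 0.004 m and linear speed of cassette below 0.02 m/s); the robot touches nothing.
It fails at once if the cassette is lifted: both its long edges are more than 24 mm above the worktop (height (world z) of each of edge_left, edge_right above 0.024 m).
It fails at once if the timer, cup, dropper bottle or marker is moved by more than 15 mm (distance of any of timer, cup, dropper, marker from where it was at the start of the episode above 0.015 m).
It also fails if it takes over 72 s, if anything falls off the work surface, if the arm or the gripper's body presses on something with over 40 N, if the wrist force passes 120 N, or if a joint passes its speed limit or range.

## Robot

A 7-joint arm with a two-finger parallel gripper is mounted at the origin on a cart in front of the work surface, level with it; the furniture and walls round the work are solid. World frame = base frame: x ahead of the robot, y to its left, z up, the work surface at z = 0. Lengths are in m, angles in rad, forces in N, time in s.
With the tool pointing down it reaches from about 0.425 to 0.8 m from the base axis. Payload 8.3 kg.
Tool frame: the origin (TCP) lies on the centre line of the jaws, within the pads' length; the fingertips stand 22 mm ahead of it and the grasp point (between the pads) lies 3 mm ahead of it (tips_ahead is the distance from the TCP to the fingertips, in m); z points along the fingers, y is the direction in which the jaws open and shut (so a half turn about z gives the same grasp; the last joint's range is limited). The gripper opens to 85 mm and grips with 20 to 120 N. Pads are 22 mm wide; open, the fingers measure 114 mm over their backs; the gripper's body (76 mm by 85 mm) begins 54 mm behind the grasp point. The pads swing forward as they close: fully open they stand 13 mm farther back than shut.
Start: joints at [1.224, 0.383, 0.016, 1.37, -0.006, 1.388, -0.046], TCP at [0.175, -0.6, 0.253] pointing down, gripper open.
Joint ranges: [-2.95, 2.95], [-0.25, 2.06], [-1.52, 1.56], [0.18, 2.33], [-1.44, 4.58], [0.02, 2.06], [-3.01, 3.01]. Speed limits (rad/s): [2.39, 2.39, 3.01, 3.01, 3.14, 3.14, 3.14].

## Interface

Orientations are given as a unit quaternion [w, x, y, z].
In Python, from plant import sense, read_camera, close_job, masks_of, tips_ahead gives the robot as it stands. The module is installed in compiled form; this text tells all that it offers.
- The arm moves only by the tool carry_out, never from a script. Its argument "increments" is a list that holds one entry, the list of rows, each a list of 5 numbers: the closure, from -1 (fully open) to 1 (shut), so that 0 is half open, then the shift along the world's x, y, z in m, then the turn about the world's z in rad. A call has 1 to 20 rows; each row is the pose to reach, as a shift and turn from the pose commanded when the call began; what a row does not reach only later rows make up. A row lasts 1/10 s, in which the tool goes at most 50 mm and 8.59 degrees, less where a joint would pass 70% of its speed; a pose out of reach is approached as far as the arm can. A call with a gripper value outside its range is refused whole. The fingers move at their own pace and stop on an object; "grip_force" is the grip in N (left out, the last holds). Time passes only in rows, so rows that repeat a pose let the fingers close. It gives the time, the measured TCP pose, the force and the opening at its end, in the units of the state.
- sense(): the state, without advancing time (a new reading comes with each control period).
- read_camera(name): name is "scene" or "top" or "wrist"; returns a dict with "frame" (480x640x3 uint8, red, green, blue), "fx", "fy", "cx", "cy" (pixels), "T" (4x4, takes a point from camera to world coordinates). Camera axes: x right, y up, looking along -z (the intrinsics and any distortion apply to the point x, -y, -z); pixel columns grow to the right and rows downward; lengths in m; the calibration is good to about 2 mm. A picture is of the moment at which its call begins. There is no depth.
- close_job(): hands the job in, once; it reports no verdict.
Trained networks look in the newest picture that a camera, given by its name, has taken for a name from the list of things; names that differ only in an ending like _2 or _b are one class to them, and where a whole thing is asked for, a point or a joint stands for the part that bears it (a point fixed in the world has none). Each returns a list of dicts, best first, with "score" (0 to 1); they miss things now and then, are a little off and sometimes report something else, mostly with a low value. They report only what shows in the picture. A call takes as long as a camera call. They do not tell look-alikes from the thing itself.
- masks_of(camera, query): "pixels" (480x640 bool, what is visible of it) and "point" ([column, row] in pixels, amid what is visible of it).
The state is a dict: "time": time; "joint_pos": joint angles; "joint_velocities": joint speeds; "tau": joint torques, N m; "tool_pos": TCP position; "ee_rot": TCP orientation; "force": force on the tool from outside, world axes, zero at the start; "wrist_torque": the same for the moment, N m; "grip_width": finger opening in m.
Only numpy, scipy, OpenCV 4.12 (cv2) and the standard library are available. Lean on these libraries where they do the work, as an engineer would, in place of code of your own. Each camera call takes 0.05 s, during which the arm holds its last target.

## Working session

There is one attempt and no reset: what is moved stays moved. The work goes in short steps, Python scripts to look and compute and a tool call to move; the robot and the scene stay as the last step left them, time stands still between calls to the robot, and variables do not carry over. Pictures are saved under pics/ and viewed, and the job is handed in when it is done.

Besides the shell and the picture viewer there is one more tool, called after "Request:" by a JSON object that holds its "name" and its "arguments", one argument or row to a line. carry_out: Moves the arm, as the interface text tells. Its arguments: {"type":"object","properties":{"increments":{"type":"array","items":{"type":"array","items":{"type":"array","items":{"type":"number"}}}},"grip_force":{"type":"number"}},"required":["increments"]}

```bash
mkdir -p pics; cat > h.py <<'E'
import numpy as np, cv2
from plant import sense, read_camera, masks_of, tips_ahead
def snap(n,f):
    c=read_camera(n); cv2.imwrite('pics/'+f+'.png',c['frame'][:,:,::-1]); return c
def pt(c,uv,z):
    u,v=uv; d=np.array([(u-c['cx'])/c['fx'],-(v-c['cy'])/c['fy'],-1.0]); T=np.array(c['T'])
    d=T[:3,:3]@d; o=T[:3,3]; return o+d*(z-o[2])/d[2]
def px(c,p):
    T=np.array(c['T']); q=T[:3,:3].T@(np.array(p)-T[:3,3]); return np.array([c['cx']+c['fx']*q[0]/-q[2], c['cy']-c['fy']*q[1]/-q[2]])
E
python3 - <<'E'
from h import *
print(sense(),tips_ahead)
for n in('top','scene'):
    c=snap(n,n+'0'); print(n,{k:c[k] for k in c if k!='frame'})
    for q in('cassette','reader','drawer_plate','timer','cup','dropper','marker'):
        print(q,[(round(m['score'],2),np.round(m['point']),m['pixels'].sum(),np.round(pt(c,m['point'],.0),3)) for m in masks_of(n,q)])
E
```

```text
{'time': 0.0, 'joint_pos': array([ 1.22409518,  0.38423944,  0.01636677,  1.37117499, -0.00631347,
        1.38822776, -0.04651568]), 'joint_velocities': array([ 1.19055063e-03, -7.92602544e-04,  3.63224506e-04, -4.62734270e-05,
       -8.44601660e-04,  7.08328750e-04, -4.38573919e-04]), 'tau': array([ 2.60925788e-05, -6.27593851e+01,  8.44366997e-01, -3.71819651e+01,
        1.64820312e-02,  1.40136253e-02, -1.47519023e-05]), 'tool_pos': array([ 0.17491283, -0.59952733,  0.25226855]), 'ee_rot': array([-9.88725280e-04,  9.89944811e-01,  1.41450591e-01, -1.52250330e-04]), 'force': array([ 0.58194444, -0.09316174, -0.28025905]), 'wrist_torque': array([-0.00073448,  0.00012676, -0.00551042]), 'grip_width': 0.08547662596613347} 0.022
top {'fx': 473.4623351378675, 'fy': 473.4623351378675, 'cx': 317.1506216614792, 'cy': 241.38349658006504, 'T': array([[ 2.98090633e-02,  9.79517237e-01, -1.99141662e-01,
         3.30178228e-01],
       [-9.99532623e-01,  3.05619856e-02,  7.07337855e-04,
        -5.61998565e-02],
       [ 6.77901421e-03,  1.99027502e-01,  9.79970458e-01,
         1.15673896e
[... 1698 characters left out ...]
np.int64(271), array([ 0.463, -0.416,  0.   ]))]
drawer_plate [(0.97, array([355., 221.]), np.int64(851), array([ 0.545, -0.213,  0.   ]))]
timer [(0.87, array([237., 285.]), np.int64(810), array([0.674, 0.101, 0.   ]))]
cup [(0.56, array([283., 364.]), np.int64(1174), array([0.483, 0.223, 0.   ]))]
dropper [(0.64, array([268., 328.]), np.int64(315), array([0.552, 0.166, 0.   ])), (0.22, array([333., 250.]), np.int64(540), array([ 0.546, -0.094,  0.   ])), (0.17, array([352., 221.]), np.int64(876), array([ 0.55 , -0.208,  0.   ]))]
marker [(0.71, array([412., 188.]), np.int64(236), array([ 0.472, -0.41 ,  0.   ])), (0.18, array([351., 220.]), np.int64(1043), array([ 0.557, -0.211,  0.   ]))]
```

```bash
python3 - <<'E'
import cv2
a=cv2.imread('pics/top0.png')[150:330,170:500]; cv2.imwrite('pics/top0c.png',cv2.resize(a,None,fx=2.4,fy=2.4,interpolation=cv2.INTER_CUBIC))
a=cv2.imread('pics/scene0.png')[150:400,200:460]; cv2.imwrite('pics/scene0c.png',cv2.resize(a,None,fx=2.4,fy=2.4,interpolation=cv2.INTER_CUBIC))
E
```

```text
(no output)
```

View pics/top0c.png

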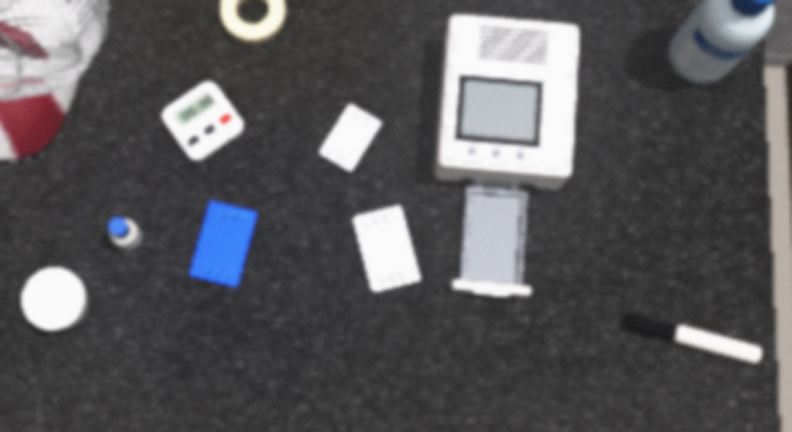

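View pics/scene0c.png

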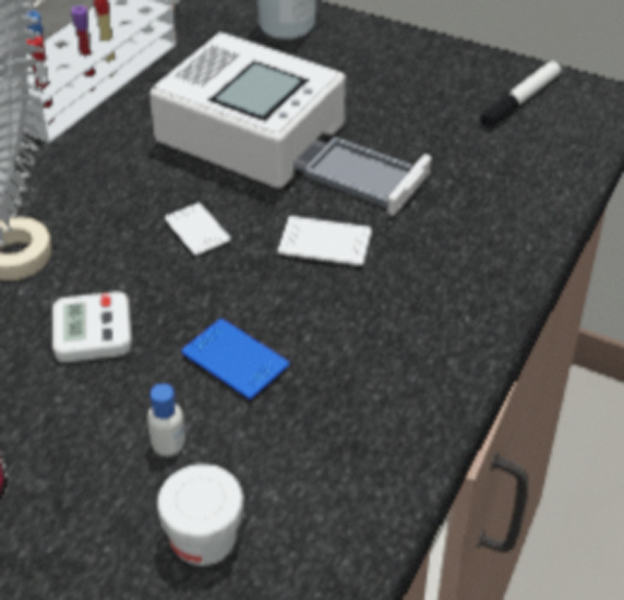

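Candidates for the cassette in the top picture are a blue one at (263,251), a small white one at (315,207) and a larger white one at (330,252). The larger white one beside the drawer fits the description. Next I check it in a close crop and measure the poses.

```bash
cat > meas.py <<'E'
from h import *
def rect(c,mask,z):
    cn=max(cv2.findContours(mask.astype(np.uint8),cv2.RETR_EXTERNAL,cv2.CHAIN_APPROX_NONE)[0],key=cv2.contourArea)[:,0,:]
    P=np.array([pt(c,p,z)[:2] for p in cn]).astype(np.float32)*1000
    return cv2.minAreaRect(P)
E
python3 - <<'E'
from meas import *
for n in('top','scene'):
    c=read_camera(n); f=c['frame'].astype(int); 
    for m in masks_of(n,'cassette'): print(n,m['point'],rect(c,m['pixels'],.009))
    g=(f.min(2)>140).astype(np.uint8); k,l=cv2.connectedComponents(g)
    uv=np.round(px(c,[.537,-.089,.009])).astype(int); print(uv); print('thr',rect(c,l==l[uv[1],uv[0]],.009))
    for m in masks_of(n,'drawer_plate')[:1]: print(rect(c,m['pixels'],.011))
    uv=np.round(px(c,[.557,-.15,.011])).astype(int)
    a=c['frame'][uv[1]-60:uv[1]+60,uv[0]-80:uv[0]+80,::-1]; cv2.imwrite(f'pics/z_{n}.png',cv2.resize(a,None,fx=5,fy=5,interpolation=cv2.INTER_CUBIC)); print('off',uv-[80,60])
E
```

```text
top [261.7, 251.0] ((535.4600830078125, 76.02462768554688), (51.551658630371094, 81.52125549316406), 78.89397430419922)
top [317.3, 205.6] ((651.272705078125, -51.39238739013672), (36.51768493652344, 58.94104766845703), 59.14152145385742)
top [332.5, 253.3] ((533.664794921875, -91.55595397949219), (77.4876480102539, 48.633487701416016), 16.904117584228516)
[330 252]
thr ((535.40771484375, -91.2327651977539), (83.49085998535156, 53.61186599731445), 15.873236656188965)
((550.2478637695312, -202.76283264160156), (76.31147766113281, 119.55438995361328), 86.00077056884766)
off [275 185]
scene [299.3, 301.4] ((537.1437377929688, 78.9361343383789), (51.683502197265625, 84.1907958984375), 78.35782623291016)
scene [332.8, 248.3] ((538.08740234375, -87.82717895507812), (84.12588500976562, 56.2015380859375), 12.945871353149414)
scene [281.6, 240.1] ((654.7676391601562, -46.06050491333008), (36.86215591430664, 61.34443283081055), 57.95380783081055)
[335 249]
thr ((536.6532592773438, -88.5341796875), (81.3388671875, 53.23801803588867), 16.204580307006836)
((553.9163818359375, -203.7473907470703), (96.35321807861328, 129.5279083251953), 85.34210968017578)
off [259 171]
```

View pics/z_top.png

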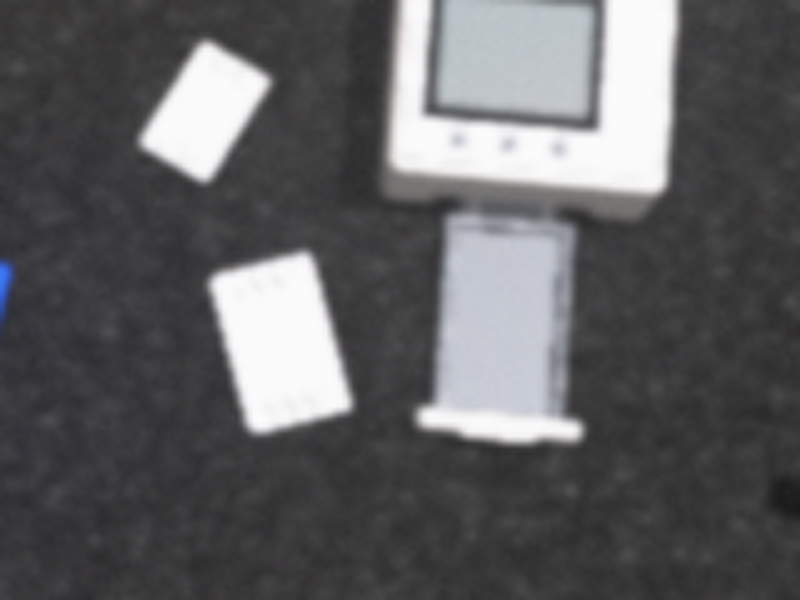

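View pics/z_scene.png

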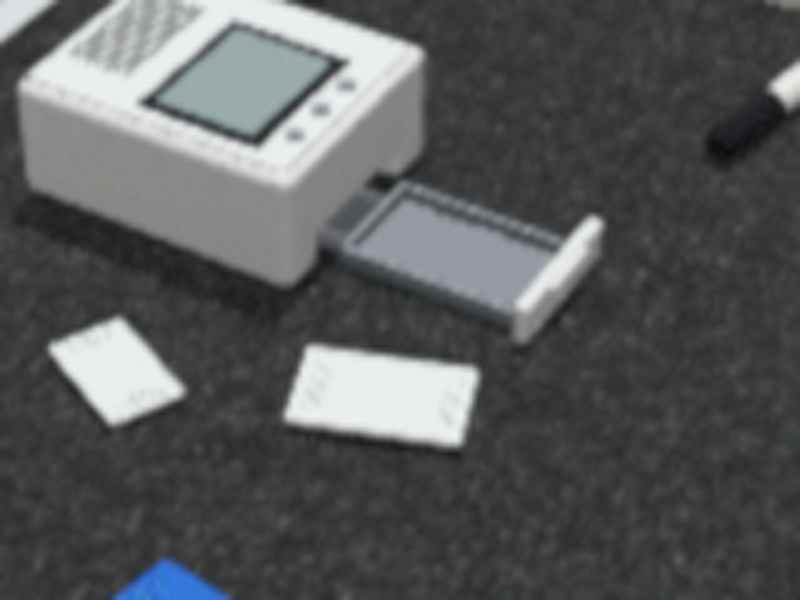

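The crop shows the larger white slab at crop (280,340), ribbed back up, about 80×50 mm and yawed about +16°. That is the cassette. The drawer lies to its right, yawed about -4°. I'll bring the arm over to get a wrist view.

Request:
{"name": "carry_out", "arguments": {
  "increments": [
    [[-1,0.025,0.035,0.01,0.09],[-1,0.05,0.07,0.02,0.18],[-1,0.075,0.105,0.03,0.27],[-1,0.1,0.14,0.04,0.36],[-1,0.125,0.175,0.04,0.45],[-1,0.15,0.21,0.04,0.54],[-1,0.175,0.245,0.04,0.63],[-1,0.2,0.28,0.04,0.72],[-1,0.22,0.315,0.04,0.81],[-1,0.24,0.35,0.04,0.9],[-1,0.26,0.385,0.04,1.0],[-1,0.28,0.42,0.04,1.1],[-1,0.3,0.45,0.04,1.22],[-1,0.32,0.46,0.04,1.22],[-1,0.32,0.46,0.04,1.22],[-1,0.32,0.46,0.04,1.22]]
  ]
}}

```text
time: 2.7
tool_pos: [0.495, -0.14, 0.2931]
ee_rot: [-0.0, 0.73, 0.683, -0.0]
force: [-0.6, 0.4, 0.0]
grip_width: 0.0857
```

```bash
python3 - <<'E'
from meas import *
s=sense(); print(s['time'],s['tool_pos'],s['ee_rot'],s['joint_pos'],s['force'],s['grip_width'])
c=snap('wrist','w1'); print(c['fx'],c['cx'],c['cy'],c['T'])
for q in('cassette','drawer_plate'):
  for m in masks_of('wrist',q): print(q,m['score'],m['point'],pt(c,m['point'],.009),rect(c,m['pixels'],.009))
E
```

```text
2.7 [ 0.49495811 -0.14002343  0.29309563] [-2.44614401e-04  7.30241369e-01  6.83189182e-01 -1.55122623e-04] [ 0.65534879  0.15990422 -0.49935372  1.58320978  0.07715815  1.41875553
  0.08306684] [-0.62334171  0.36414527  0.02576304] 0.0857431955113576
333.4456694507331 325.4582994928267 242.9094611228828 [[ 0.99785326  0.06285224  0.01839761  0.49987268]
 [-0.06548034  0.96223815  0.26421593 -0.07317023]
 [-0.00109631 -0.26485341  0.96428806  0.41294347]
 [ 0.          0.          0.          1.        ]]
cassette 0.96 [357.4, 161.4] [ 0.53620065 -0.08701524  0.009     ] ((537.2244873046875, -88.8794174194336), (80.8702621459961, 50.70923614501953), 17.004047393798828)
cassette 0.83 [354.0, 9.8] [0.53886164 0.06839773 0.009     ] ((534.7406005859375, 67.84718322753906), (31.552404403686523, 79.75016784667969), 77.72599029541016)
cassette 0.4 [481.4, 253.7] [ 0.68837598 -0.21087409  0.009     ] ((651.278564453125, -218.92874145507812), (162.05764770507812, 320.76849365234375), 86.25402069091797)
cassette 0.21 [373.1, 248.3] [ 0.55168501 -0.19480694  0.009     ] ((552.0961303710938, -201.11756896972656), (79.41468048095703, 120.44947052001953), 85.83531188964844)
drawer_plate 0.64 [375.9, 251.2] [ 0.55511216 -0.19885931  0.009     ] ((551.7218017578125, -202.06333923339844), (80.63944244384766, 120.7378921508789), 84.15190124511719)
```

View pics/w1.png

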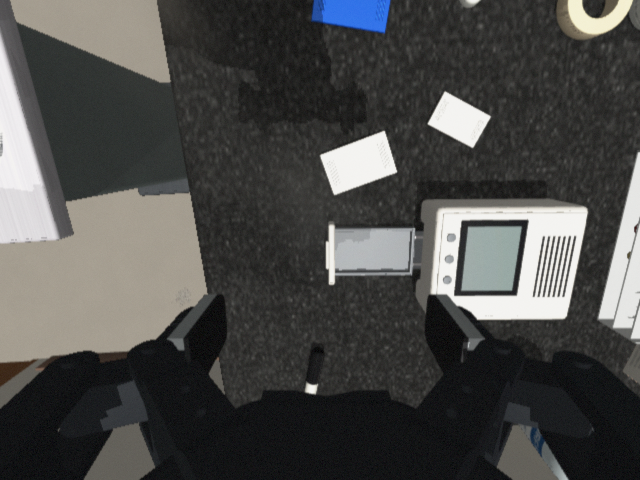

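The cassette mask at wrist (358,161) gives 81×51 mm, centred at (0.537,-0.089) and yawed 17°, which matches the given size. The drawer appears at (370,250). I'll zoom in for its corners.

```bash
python3 - <<'E'
import cv2
a=cv2.imread('pics/w1.png')[200:300,310:440]; cv2.imwrite('pics/w1z.png',cv2.resize(a,None,fx=6,fy=6,interpolation=cv2.INTER_CUBIC))
E
```

```text
(no output)
```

View pics/w1z.png

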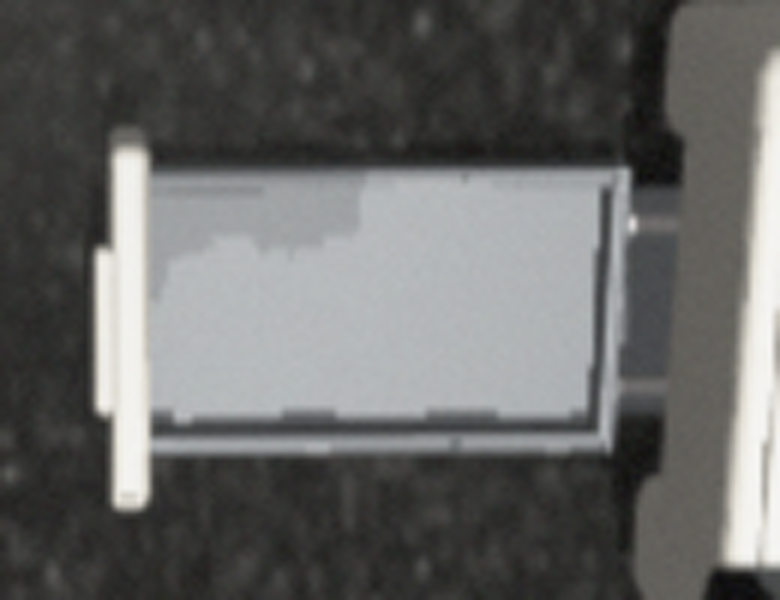

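```bash
python3 - <<'E'
from meas import *
c=read_camera('wrist')
f=lambda x,y,z:np.round(pt(c,(310+x/6-.4,200+y/6-.4),z)*1000,1)
a=f(150,171,.011);b=f(628,166,.011);d=f(150,452,.011);e=f(610,452,.011)
print('left rail',a,b,np.arctan2(*(b-a)[1::-1]),'right',d,e,np.arctan2(*(e-d)[1::-1]))
print('plate top L/R outer', f(112,132,.024),f(112,510,.024),'inner',f(148,510,.024))
u=np.array([np.cos(-.065),np.sin(-.065)])
for p in(a,b,d,e):print(p[:2]@u,p[:2]@[-u[1],u[0]])
print(f(112,132,.024)[:2]@u,f(148,510,.024)[:2]@u, f(680,300,.020)[:2]@u)
E
```

```text
left rail [ 504.1 -166.5   11. ] [ 602.3 -172.1   11. ] -0.056964779854728774 right [ 500.4 -228.    11. ] [ 598.6 -234.7   11. ] -0.06812253165288483
plate top L/R outer [ 496.9 -155.1   24. ] [ 491.6 -235.4   24. ] inner [ 499.1 -235.9   24. ]
513.8503444006942 -133.40496077465772
612.2067136666907 -132.61462868564135
514.1528435874495 -195.01541844413146
612.5806625161644 -195.3227634231535
505.9250707235443 513.3687273574717 622.3232530904185
```

Nest centre comes out at about (0.549,-0.200) with the reader yawed about -0.065. The rail spacing of 62.2 mm confirms the scale. The plan is to straddle the cassette's short width and slide it flat to align yaw and x, then push it from behind against the rail.

Request:
{"name": "carry_out", "arguments": {
  "increments": [
    [[-0.5,0.01,0.01,-0.02,-0.12],[-0.5,0.02,0.02,-0.04,-0.24],[-0.5,0.03,0.03,-0.06,-0.36],[-0.5,0.042,0.04,-0.08,-0.48],[-0.5,0.042,0.051,-0.1,-0.6],[-0.5,0.042,0.051,-0.12,-0.72],[-0.5,0.042,0.051,-0.14,-0.84],[-0.5,0.042,0.051,-0.16,-0.96],[-0.5,0.042,0.051,-0.17,-1.08],[-0.5,0.042,0.051,-0.17,-1.207],[-0.5,0.042,0.051,-0.17,-1.207],[-0.5,0.042,0.051,-0.17,-1.207]]
  ]
}}

```text
time: 4.1
tool_pos: [0.5371, -0.0896, 0.1237]
ee_rot: [0.0, 0.989, 0.149, 0.0]
force: [0.2, -0.1, 0.1]
grip_width: 0.0637
```

```bash
python3 - <<'E'
from meas import *
s=sense(); print(s['time'],s['tool_pos'],s['ee_rot'],s['joint_pos'],s['force'],s['grip_width'])
c=snap('wrist','w2')
for q in('cassette',):
  for m in masks_of('wrist',q)[:3]: print(q,m['score'],m['point'],rect(c,m['pixels'],.009))
E
```

```text
4.1 [ 0.53705591 -0.08955439  0.12365226] [2.11359959e-04 9.88799818e-01 1.49247474e-01 2.57532159e-04] [ 0.40856969  0.33850893 -0.36542469  1.75155149  0.13562585  1.07563344
 -1.27364345] [ 0.24496632 -0.07501049  0.0558589 ] 0.06366926318866006
cassette 0.62 [320.1, 55.4] ((654.1949462890625, -48.398582458496094), (38.77401351928711, 60.825496673583984), 60.312110900878906)
cassette 0.62 [94.2, 173.4] ((538.08544921875, 76.75730895996094), (51.094696044921875, 80.37249755859375), 78.05615234375)
```

View pics/w2.png

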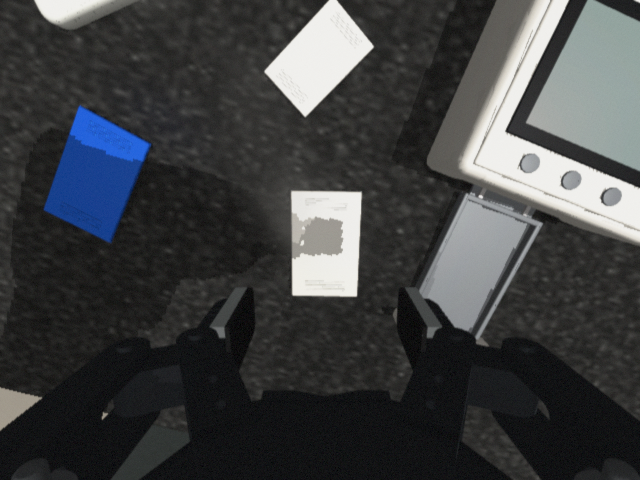

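The wrist image shows the cassette at (326,244), centred between the fingers at (252,320) and (400,320) and aligned with them.

```bash
python3 - <<'E'
from meas import *
c=read_camera('wrist')
P=[pt(c,p,.009)[:2]*1000 for p in((291,191),(361,191),(291,297),(357,297))]
print(np.round(P,1),np.mean(P,0)); print(np.linalg.norm(P[0]-P[1]),np.linalg.norm(P[0]-P[2]),np.arctan2(*(P[0]-P[2])[::-1]),np.arctan2(*(P[1]-P[3])[::-1]))
# nest far corners from this picture too
E
```

```text
[[ 568.8  -54.5]
 [ 583.3 -101.3]
 [ 491.3  -76.2]
 [ 506.2 -124.3]] [537.40886295 -89.07042532]
48.98257841359483 80.50727838268234 0.272932409835724 0.2904607232429666
```

Request:
{"name": "carry_out", "arguments": {
  "increments": [
    [[-0.5,0,0,-0.03,0],[-0.5,0,0,-0.06,0],[-0.5,0,0,-0.08,0],[-0.5,0,0,-0.09,0],[-0.5,0,0,-0.09,0]]
  ]
}}

```text
time: 4.75
tool_pos: [0.5363, -0.0889, 0.0322]
ee_rot: [-0.0, 0.989, 0.148, -0.001]
force: [0.0, -0.3, 0.5]
grip_width: 0.0641
```

Request:
{"name": "carry_out", "arguments": {
  "increments": [
    [[-0.5,0,0,-0.004,0],[-0.5,0,0,-0.008,0],[-0.5,0,0,-0.008,0]]
  ]
}}

```text
time: 5.05
tool_pos: [0.5373, -0.0891, 0.0256]
ee_rot: [0.0, 0.989, 0.148, 0.0]
force: [0.2, -0.4, -0.4]
grip_width: 0.0642
```

```bash
python3 - <<'E'
from meas import *
c=snap('wrist','w3');c=snap('scene','s3')
a=cv2.imread('pics/s3.png')[170:320,240:440]; cv2.imwrite('pics/s3.png',cv2.resize(a,None,fx=4,fy=4,interpolation=cv2.INTER_CUBIC))
E
```

```text
(no output)
```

View pics/s3.png

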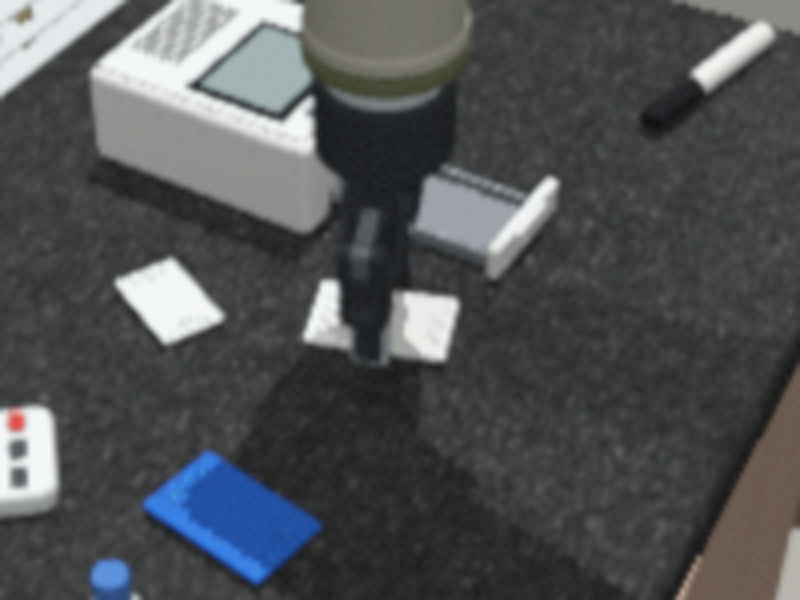

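View pics/w3.png

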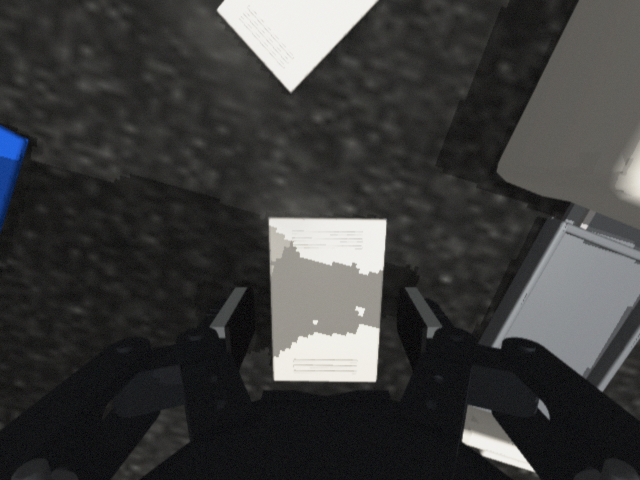

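Request:
{"name": "carry_out", "arguments": {
  "increments": [
    [[-0.32,0,0,-0.001,0],[-0.32,0,0,-0.002,0],[-0.32,0,0,-0.002,0]]
  ]
}}

```text
time: 5.45
tool_pos: [0.537, -0.089, 0.0232]
ee_rot: [-0.0, 0.989, 0.148, -0.0]
force: [-0.0, 1.1, -0.6]
grip_width: 0.0565
```

Request:
{"name": "carry_out", "arguments": {
  "increments": [
    [[-0.32,0,0,-0.001,0],[-0.32,0,0,-0.002,0],[-0.32,0,0,-0.002,0]]
  ]
}}

```text
time: 5.75
tool_pos: [0.5369, -0.0889, 0.0211]
ee_rot: [-0.0, 0.989, 0.148, -0.0]
force: [0.1, 0.1, -0.5]
grip_width: 0.0565
```

Request:
{"name": "carry_out", "arguments": {
  "increments": [
    [[-0.32,0,0,-0.001,0],[-0.32,0,0,-0.002,0],[-0.32,0,0,-0.002,0]]
  ]
}}

```text
time: 6.05
tool_pos: [0.5369, -0.089, 0.0191]
ee_rot: [-0.0, 0.989, 0.148, -0.0]
force: [0.3, 0.0, -0.9]
grip_width: 0.0565
```

Request:
{"name": "carry_out", "arguments": {
  "increments": [
    [[-0.32,0,0,-0.001,0],[-0.32,0,0,-0.002,0],[-0.32,0,0,-0.002,0]]
  ]
}}

```text
time: 6.35
tool_pos: [0.5372, -0.089, 0.0179]
ee_rot: [0.0, 0.989, 0.148, 0.0]
force: [-3.1, 1.1, 7.0]
grip_width: 0.0562
```

Request:
{"name": "carry_out", "arguments": {
  "increments": [
    [[-0.32,0,0,-0.001,0],[-0.32,0,0,-0.0015,0],[-0.32,0,0,-0.0015,0]]
  ]
}}

```text
time: 6.65
tool_pos: [0.5372, -0.089, 0.0177]
ee_rot: [0.0, 0.989, 0.148, 0.0]
force: [-9.5, 1.2, 22.8]
grip_width: 0.0567
```

Request:
{"name": "carry_out", "arguments": {
  "increments": [
    [[-0.32,0,0,0.0045,0],[-0.32,0,0,0.0045,0],[-0.1,0,0,0.0045,0],[-0.1,0,0,0.0045,0],[-0.1,0,0,0.0045,0],[-0.1,0,0,0.0045,0]]
  ],
  "grip_force": 20
}}

```text
time: 7.25
tool_pos: [0.5373, -0.089, 0.0205]
ee_rot: [0.0, 0.989, 0.148, 0.0]
force: [-1.4, 0.8, 6.2]
grip_width: 0.0492
```

Request:
{"name": "carry_out", "arguments": {
  "increments": [
    [[-0.1,0.0,0.0,0.0005,0],[-0.1,0.002,-0.004,0.0005,-0.045],[-0.1,0.004,-0.008,0.0005,-0.09],[-0.1,0.006,-0.012,0.0005,-0.135],[-0.1,0.008,-0.016,0.0005,-0.18],[-0.1,0.01,-0.02,0.0005,-0.225],[-0.1,0.012,-0.024,0.0005,-0.27],[-0.1,0.014,-0.028,0.0005,-0.315],[-0.1,0.015,-0.032,0.0005,-0.362],[-0.1,0.015,-0.032,0.0005,-0.362],[-0.3,0.015,-0.032,0.0015,-0.362],[-0.32,0.015,-0.032,0.002,-0.362],[-0.32,0.015,-0.032,0.002,-0.362]]
  ]
}}

```text
time: 8.55
tool_pos: [0.5519, -0.1208, 0.0222]
ee_rot: [-0.0, 0.999, -0.032, -0.0]
force: [-0.1, -0.8, 0.4]
grip_width: 0.0563
```

Request:
{"name": "carry_out", "arguments": {
  "increments": [
    [[-0.32,0,0,0.02,0],[-0.32,0,0,0.05,0],[-0.32,0,0,0.09,0],[-0.32,0,0,0.11,0],[-0.32,0,0,0.11,0]]
  ]
}}

```text
time: 9.05
tool_pos: [0.5541, -0.1211, 0.136]
ee_rot: [0.001, 0.999, -0.032, 0.003]
force: [-0.1, -0.2, -0.4]
grip_width: 0.0563
```

```bash
python3 - <<'E'
from meas import *
s=sense(); print(s['time'],s['tool_pos'],s['ee_rot'],s['joint_pos'],s['force'],s['grip_width'])
c=snap('wrist','w4')
for q in('cassette',):
  for m in masks_of('wrist',q)[:3]: print(q,m['score'],m['point'],rect(c,m['pixels'],.009))
E
```

```text
9.05 [ 0.55412063 -0.1211384   0.13604631] [ 5.81120392e-04  9.99473574e-01 -3.22803793e-02  3.19591378e-03] [ 0.3778538   0.35659738 -0.27137578  1.68674674  0.10551926  1.10601236
 -1.5593995 ] [-0.13735216 -0.15422148 -0.35305911] 0.056320573675984746
cassette 0.89 [74.5, 272.7] ((538.0877685546875, 76.19863891601562), (52.091896057128906, 81.12457275390625), 77.88607788085938)
cassette 0.87 [214.1, 108.6] ((654.2627563476562, -49.72639083862305), (38.316890716552734, 60.580482482910156), 60.312191009521484)
cassette 0.74 [326.0, 240.0] ((553.3536376953125, -121.54049682617188), (50.3699836730957, 79.50244903564453), 86.11593627929688)
```

View pics/w4.png

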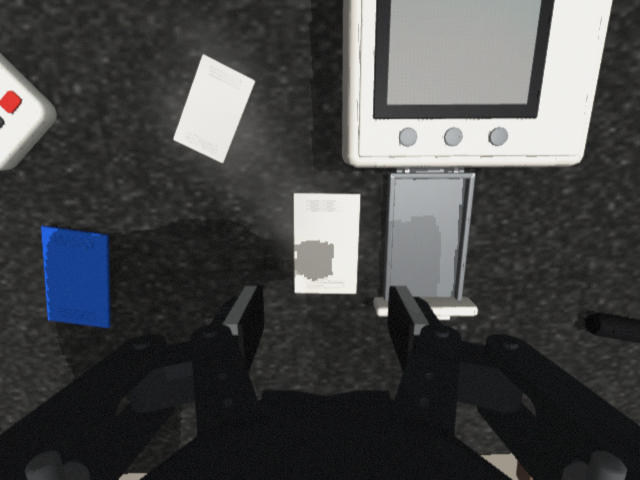

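The cassette, at wrist (326,243), is now parallel to the drawer, with its right edge about 20 mm short of the rail. I'll recheck the nest position from this closer view.

```bash
python3 - <<'E'
from meas import *
a=cv2.imread('pics/w4.png')[160:330,280:490]; cv2.imwrite('pics/w4z.png',cv2.resize(a,None,fx=3.5,fy=3.5,interpolation=cv2.INTER_CUBIC))
E
```

```text
(no output)
```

View pics/w4z.png

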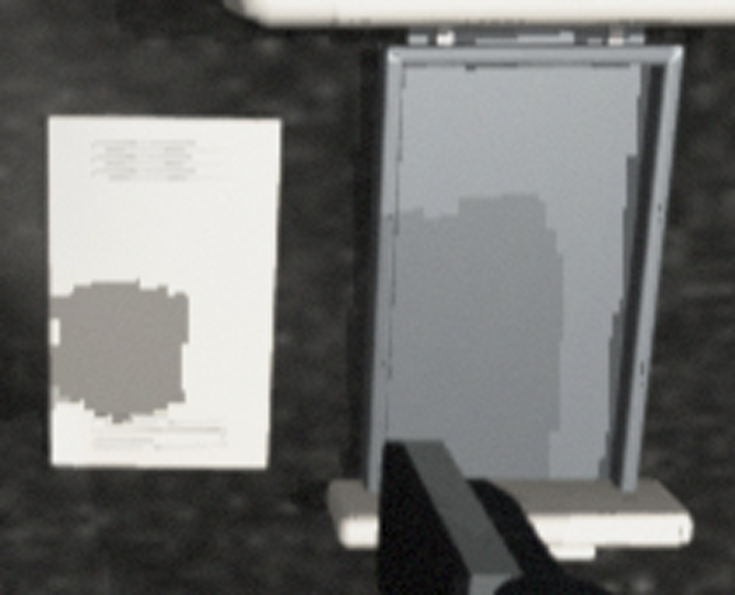

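```bash
python3 - <<'E'
from meas import *
c=read_camera('wrist')
u=np.array([np.cos(-.067),np.sin(-.067)]);v=np.array([-u[1],u[0]])
f=lambda x,y,z:pt(c,(280+x/3.5-.4,160+y/3.5-.4),z)[:2]*1000
for n,x,y,z in(('railTL',386,46,.011),('railTR',682,46,.011),('railBL',366,490,.011),('railBR',636,490,.011),('cTL',48,116,.009),('cTR',281,120,.009),('cBL',51,467,.009),('cBR',268,467,.009)):
    p=f(x,y,z); print(n,p.round(1),(p@u).round(1),(p@v).round(1))
p=np.array([.5541,-.1211])*1000;print(p@u,p@v)
print(rect and sense()['tool_pos'])
E
```

```text
railTL [ 601.6 -170. ] 611.6 -129.3
railTR [ 597.8 -229.9] 611.8 -189.3
railBL [ 503.9 -164.2] 513.8 -130.1
railBR [ 500.  -224.8] 514.0 -190.9
cTL [ 591.7 -100.2] 597.1 -60.3
cTR [ 587.8 -148.4] 596.4 -108.7
cBL [513.2 -93.8] 518.3 -59.3
cBR [ 510.  -142.6] 518.4 -108.2
560.9644186818688 -83.73136194349824
[ 0.55144764 -0.12085628  0.13139665]
```

Request:
{"name": "carry_out", "arguments": {
  "increments": [
    [[-0.05,0,0.01,0,0.13],[-0.05,0.003,0.02,0,0.26],[-0.05,0.003,0.03,0,0.39],[-0.05,0.003,0.0435,0,0.52],[-0.05,0.003,0.0435,0,0.65],[-0.05,0.003,0.0435,0,0.78],[-0.05,0.003,0.0435,0,0.91],[-0.05,0.003,0.0435,-0.02,1.04],[-0.05,0.003,0.0435,-0.04,1.17],[-0.05,0.003,0.0435,-0.06,1.3],[-0.05,0.003,0.0435,-0.08,1.43],[-0.05,0.003,0.0435,-0.095,1.571],[-0.05,0.003,0.0435,-0.1,1.571],[-0.05,0.003,0.0435,-0.1,1.571],[-0.05,0.003,0.0435,-0.1,1.571]]
  ]
}}

```text
time: 10.7
tool_pos: [0.5551, -0.0773, 0.0324]
ee_rot: [-0.0, 0.731, 0.683, 0.0]
force: [-0.0, -0.5, 0.4]
grip_width: 0.0449
```

```bash
python3 - <<'E'
from meas import *
s=sense(); print(s['time'],s['tool_pos'],s['ee_rot'],s['joint_pos'],s['force'],s['grip_width'])
c=snap('wrist','w5'); snap('scene','s5')
a=cv2.imread('pics/s5.png')[170:320,240:440]; cv2.imwrite('pics/s5.png',cv2.resize(a,None,fx=4,fy=4,interpolation=cv2.INTER_CUBIC))
E
```

```text
10.7 [ 0.55513881 -0.07734958  0.03242738] [-1.36009188e-04  7.30737026e-01  6.82659048e-01  6.48359151e-05] [ 0.50023513  0.51869087 -0.52970726  1.77458329  0.31648241  0.93393196
 -0.23057137] [-0.03534289 -0.49574755  0.35396567] 0.04488910912907697
```

View pics/w5.png

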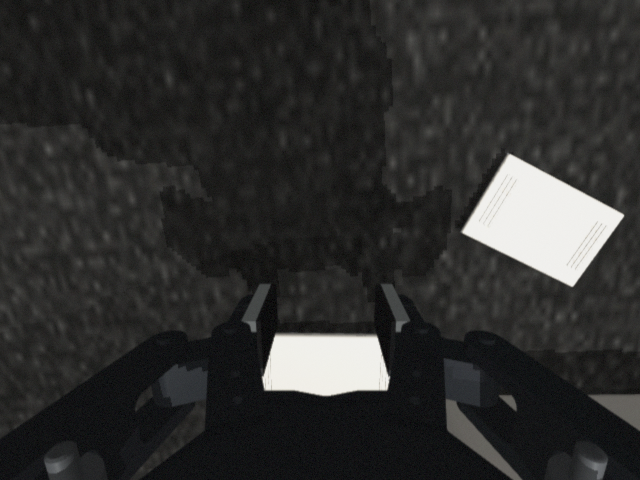

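View pics/s5.png

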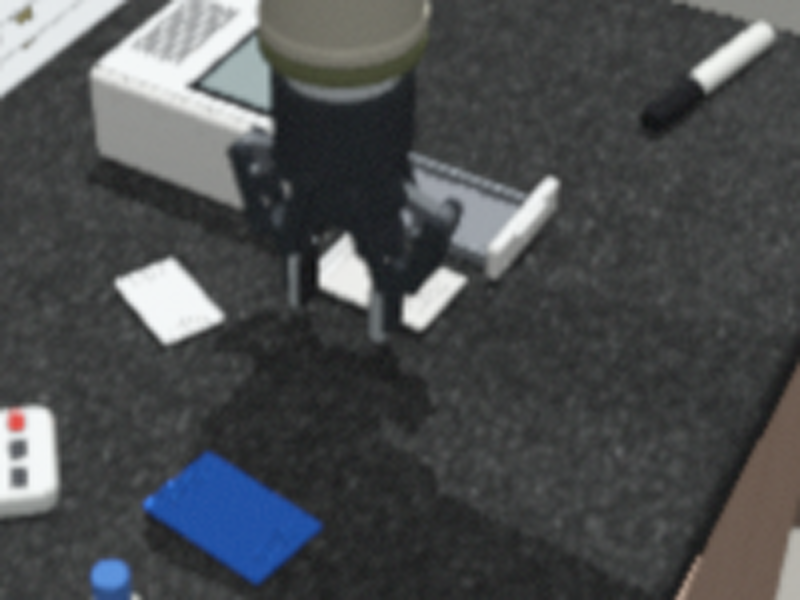

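The fingers are behind the left long edge. I lower them and push until the cassette meets the rail.

Request:
{"name": "carry_out", "arguments": {
  "increments": [
    [[-0.05,0,0,-0.006,0],[-0.05,0,0,-0.01,0],[-0.05,0,0,-0.01,0]]
  ]
}}

```text
time: 11.1
tool_pos: [0.5546, -0.0775, 0.0216]
ee_rot: [-0.0, 0.73, 0.684, -0.0]
force: [0.7, 0.6, -0.4]
grip_width: 0.0453
```

Request:
{"name": "carry_out", "arguments": {
  "increments": [
    [[-0.05,0,0,-0.001,0],[-0.05,0,0,-0.0015,0],[-0.05,0,0,-0.0015,0]]
  ]
}}

```text
time: 11.4
tool_pos: [0.555, -0.0775, 0.0208]
ee_rot: [-0.0, 0.73, 0.684, 0.0]
force: [0.0, -0.7, -0.5]
grip_width: 0.0445
```

Request:
{"name": "carry_out", "arguments": {
  "increments": [
    [[-0.05,-0.0002,-0.003,0,0],[-0.05,-0.0004,-0.006,0,0],[-0.05,-0.0006,-0.009,0,0],[-0.05,-0.0008,-0.012,0,0],[-0.05,-0.001,-0.015,0,0],[-0.05,-0.0012,-0.018,0,0],[-0.05,-0.0014,-0.021,0,0],[-0.05,-0.0016,-0.024,0,0],[-0.05,-0.0016,-0.024,0,0]]
  ]
}}

```text
time: 12.3
tool_pos: [0.5534, -0.1022, 0.0207]
ee_rot: [0.0, 0.73, 0.683, -0.0]
force: [-0.5, -0.8, -0.6]
grip_width: 0.045
```

Request:
{"name": "carry_out", "arguments": {
  "increments": [
    [[-0.05,-0.0001,-0.0015,0,0],[-0.05,-0.0002,-0.003,0,0],[-0.05,-0.0002,-0.003,0,0]]
  ]
}}

```text
time: 12.6
tool_pos: [0.5532, -0.1047, 0.0208]
ee_rot: [-0.0, 0.73, 0.684, -0.0]
force: [0.4, -0.5, 0.1]
grip_width: 0.045
```

```bash
python3 - <<'E'
from meas import *
c=snap('wrist','w6'); snap('scene','s6')
a=cv2.imread('pics/s6.png')[170:320,240:440]; cv2.imwrite('pics/s6.png',cv2.resize(a,None,fx=4,fy=4,interpolation=cv2.INTER_CUBIC))
E
```

```text
(no output)
```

View pics/w6.png

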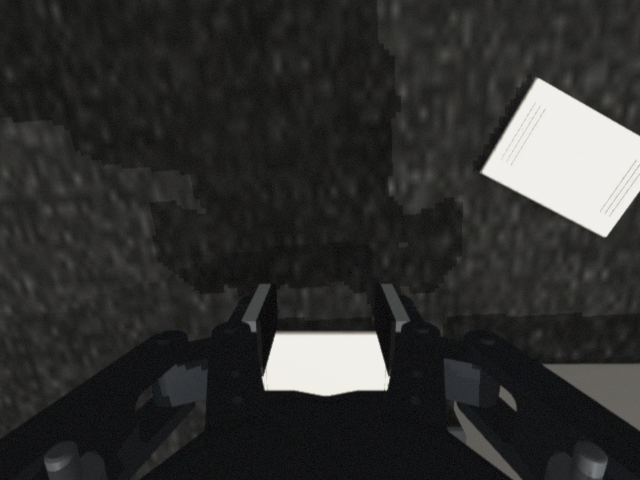

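View pics/s6.png

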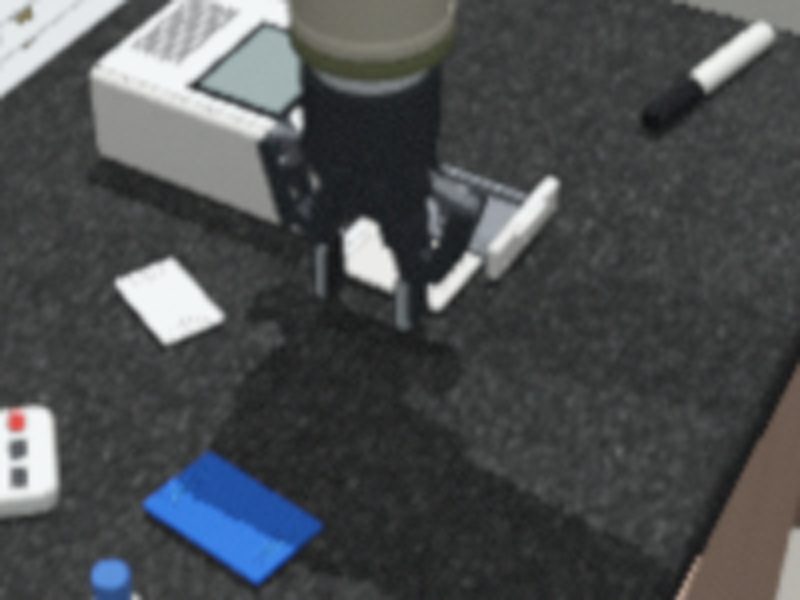

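Request:
{"name": "carry_out", "arguments": {
  "increments": [
    [[-0.05,-0.0001,-0.001,0,0],[-0.05,-0.0001,-0.002,0,0],[-0.05,-0.0001,-0.002,0,0]]
  ]
}}

```text
time: 13.0
tool_pos: [0.5532, -0.1067, 0.0208]
ee_rot: [0.0, 0.73, 0.684, -0.0]
force: [0.1, -0.5, -0.2]
grip_width: 0.0446
```

Request:
{"name": "carry_out", "arguments": {
  "increments": [
    [[-0.05,-0.0001,-0.001,0,0],[-0.05,-0.0001,-0.002,0,0],[-0.05,-0.0001,-0.002,0,0]]
  ]
}}

```text
time: 13.3
tool_pos: [0.553, -0.1072, 0.0208]
ee_rot: [-0.001, 0.729, 0.684, 0.0]
force: [-0.6, 5.2, 1.7]
grip_width: 0.0448
```

Rail contact is at y ≈ -0.107, with a 5 N reaction. I add preload and start swinging the free edge up.

Request:
{"name": "carry_out", "arguments": {
  "increments": [
    [[-0.05,0,-0.001,0,0],[-0.05,0,-0.001,0,0],[-0.05,0,-0.001,0.002,0],[-0.05,0,-0.0011,0.004,0],[-0.05,0,-0.0013,0.006,0],[-0.05,0,-0.0015,0.008,0],[-0.05,0,-0.0015,0.008,0]]
  ]
}}

```text
time: 14.0
tool_pos: [0.5531, -0.1078, 0.0289]
ee_rot: [-0.001, 0.729, 0.684, 0.001]
force: [0.5, 7.2, 1.1]
grip_width: 0.0449
```

```bash
python3 - <<'E'
from meas import *
c=snap('wrist','w7'); snap('scene','s7')
a=cv2.imread('pics/s7.png')[170:320,240:440]; cv2.imwrite('pics/s7.png',cv2.resize(a,None,fx=4,fy=4,interpolation=cv2.INTER_CUBIC))
E
```

```text
(no output)
```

View pics/w7.png

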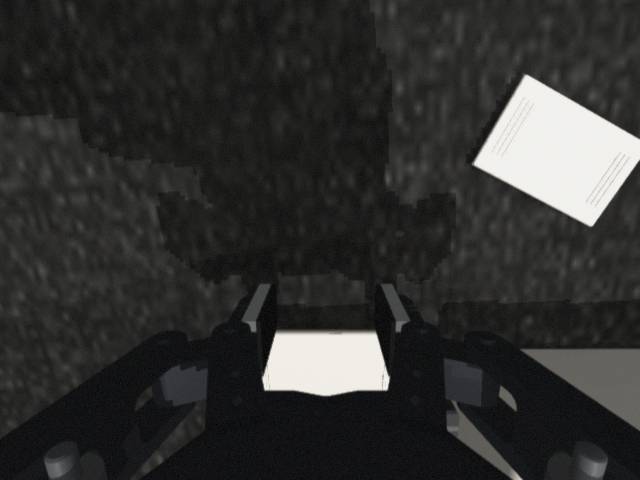

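View pics/s7.png

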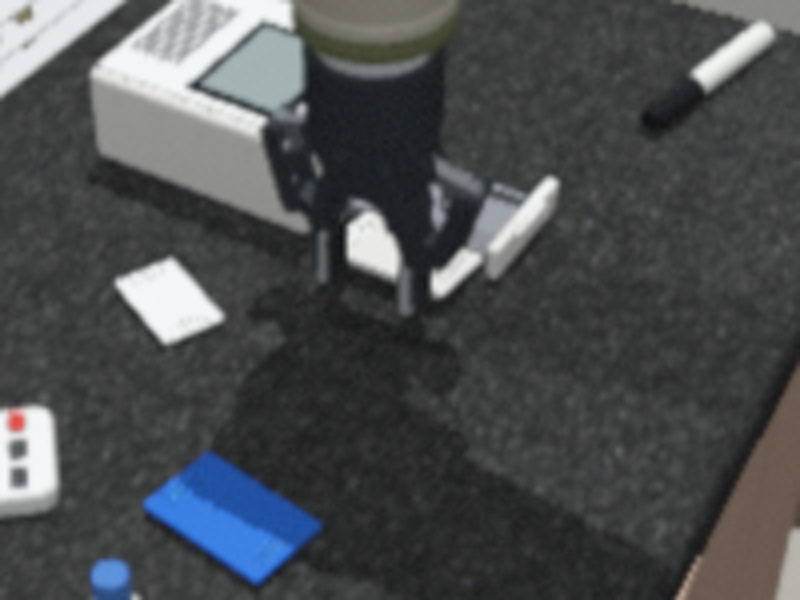

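In the wrist view the rim stays at row 330 relative to the rising fingers, and the side force is 7 N. The free edge is coming up with them, so I continue the arc.

Request:
{"name": "carry_out", "arguments": {
  "increments": [
    [[-0.05,0,-0.0004,0.002,0],[-0.05,-0.0001,-0.001,0.004,0],[-0.05,-0.0001,-0.0017,0.006,0],[-0.05,-0.0002,-0.0025,0.008,0],[-0.05,-0.0002,-0.0035,0.01,0],[-0.05,-0.0003,-0.0045,0.012,0],[-0.05,-0.0003,-0.0045,0.012,0]]
  ]
}}

```text
time: 14.8
tool_pos: [0.5534, -0.1111, 0.0415]
ee_rot: [-0.001, 0.729, 0.685, 0.002]
force: [-0.4, 11.0, 3.5]
grip_width: 0.0447
```

```bash
python3 - <<'E'
from meas import *
c=snap('wrist','w8'); snap('scene','s8')
a=cv2.imread('pics/s8.png')[170:320,240:440]; cv2.imwrite('pics/s8.png',cv2.resize(a,None,fx=4,fy=4,interpolation=cv2.INTER_CUBIC))
E
```

```text
(no output)
```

View pics/w8.png

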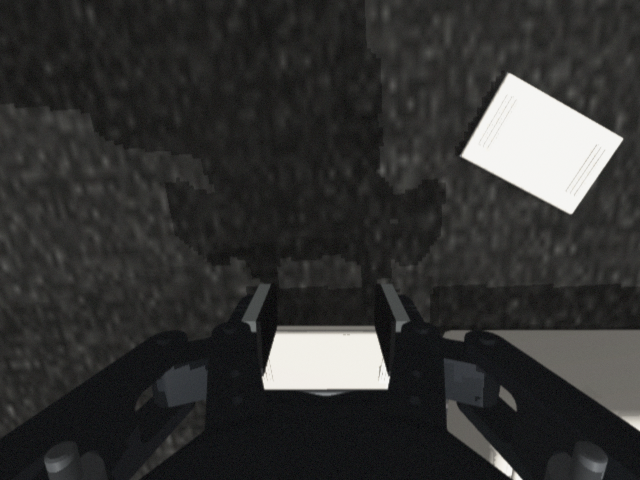

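View pics/s8.png

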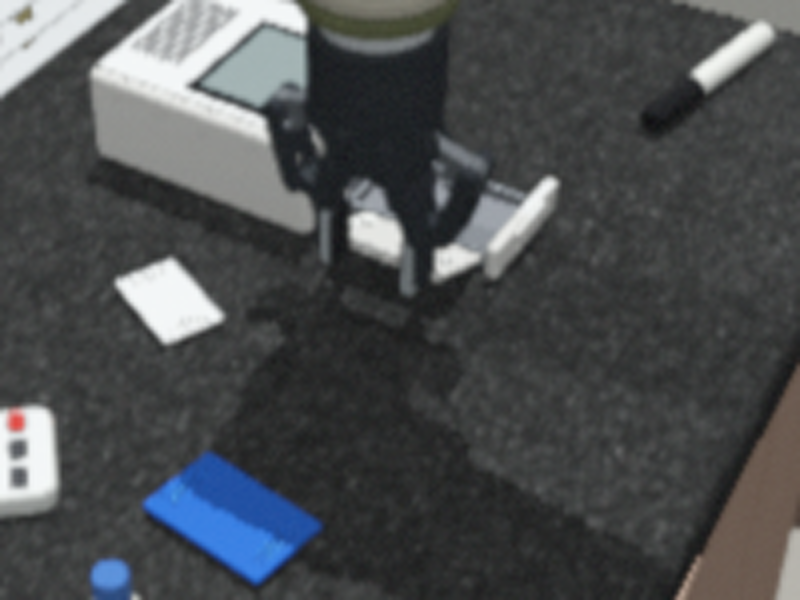

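Request:
{"name": "carry_out", "arguments": {
  "increments": [
    [[-0.05,0,-0.0005,0.002,0],[-0.05,-0.0001,-0.0015,0.0035,0],[-0.05,-0.0002,-0.003,0.005,0],[-0.05,-0.0003,-0.0045,0.0065,0],[-0.05,-0.0004,-0.006,0.008,0],[-0.05,-0.0004,-0.006,0.008,0]]
  ]
}}

```text
time: 15.5
tool_pos: [0.5524, -0.1215, 0.049]
ee_rot: [0.0, 0.73, 0.683, -0.0]
force: [0.2, 0.9, -0.4]
grip_width: 0.0448
```

Request:
{"name": "carry_out", "arguments": {
  "increments": [
    [[-0.05,-0.0001,-0.002,0.0015,0],[-0.05,-0.0002,-0.004,0.003,0],[-0.05,-0.0004,-0.006,0.0045,0],[-0.05,-0.0005,-0.008,0.006,0],[-0.05,-0.0005,-0.008,0.006,0]]
  ]
}}

```text
time: 16.0
tool_pos: [0.5519, -0.129, 0.055]
ee_rot: [0.0, 0.73, 0.684, -0.0]
force: [0.1, 0.2, 1.0]
grip_width: 0.045
```

```bash
python3 - <<'E'
from meas import *
c=snap('wrist','w9'); snap('scene','s9')
a=cv2.imread('pics/s9.png')[170:320,240:440]; cv2.imwrite('pics/s9.png',cv2.resize(a,None,fx=4,fy=4,interpolation=cv2.INTER_CUBIC))
E
```

```text
(no output)
```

View pics/w9.png

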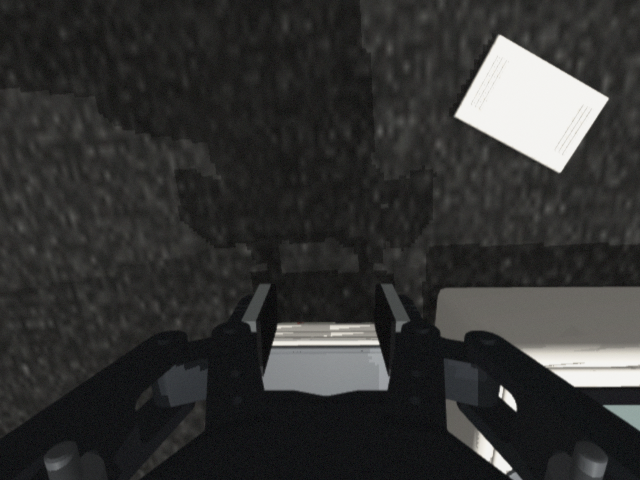

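View pics/s9.png

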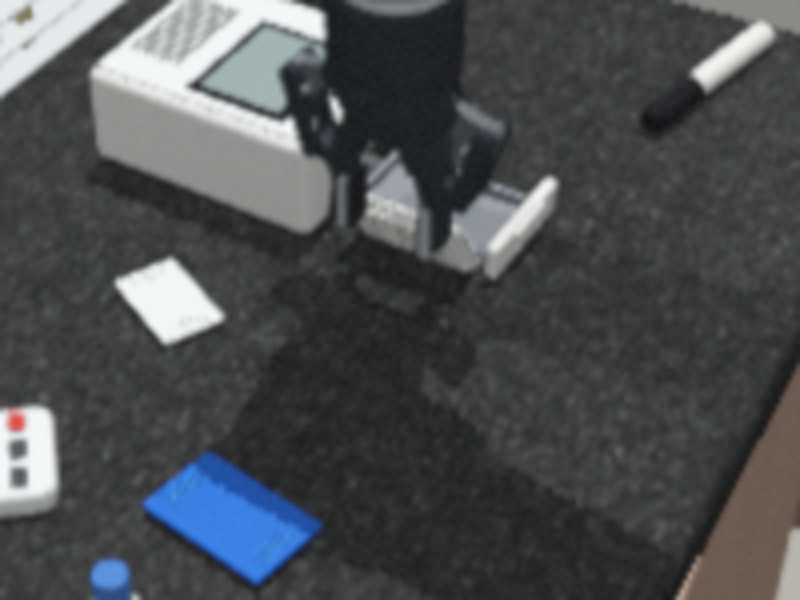

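The cassette now stands at about 60°, with its wells visible between the fingers at (330,330). I push on in -y, lowering slightly.

Request:
{"name": "carry_out", "arguments": {
  "increments": [
    [[-0.05,-0.0001,-0.002,-0.001,0],[-0.05,-0.0003,-0.004,-0.002,0],[-0.05,-0.0004,-0.006,-0.003,0],[-0.05,-0.0005,-0.008,-0.004,0],[-0.05,-0.0007,-0.01,-0.005,0],[-0.05,-0.0008,-0.012,-0.006,0],[-0.05,-0.0009,-0.014,-0.007,0],[-0.05,-0.0011,-0.016,-0.008,0],[-0.05,-0.0011,-0.016,-0.008,0]]
  ]
}}

```text
time: 17.0
tool_pos: [0.5529, -0.1289, 0.0515]
ee_rot: [-0.004, 0.725, 0.688, 0.006]
force: [-19.4, 41.3, 50.1]
grip_width: 0.045
```

```bash
python3 - <<'E'
from meas import *
c=snap('wrist','w10'); snap('scene','s10')
a=cv2.imread('pics/s10.png')[170:320,240:440]; cv2.imwrite('pics/s10.png',cv2.resize(a,None,fx=4,fy=4,interpolation=cv2.INTER_CUBIC))
E
```

```text
(no output)
```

View pics/w10.png

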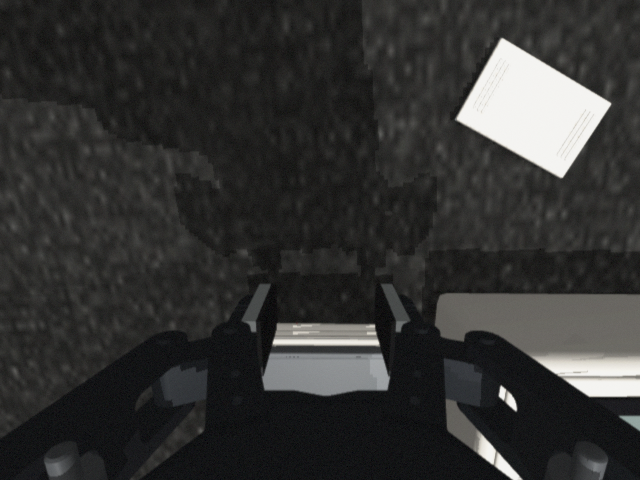

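View pics/s10.png

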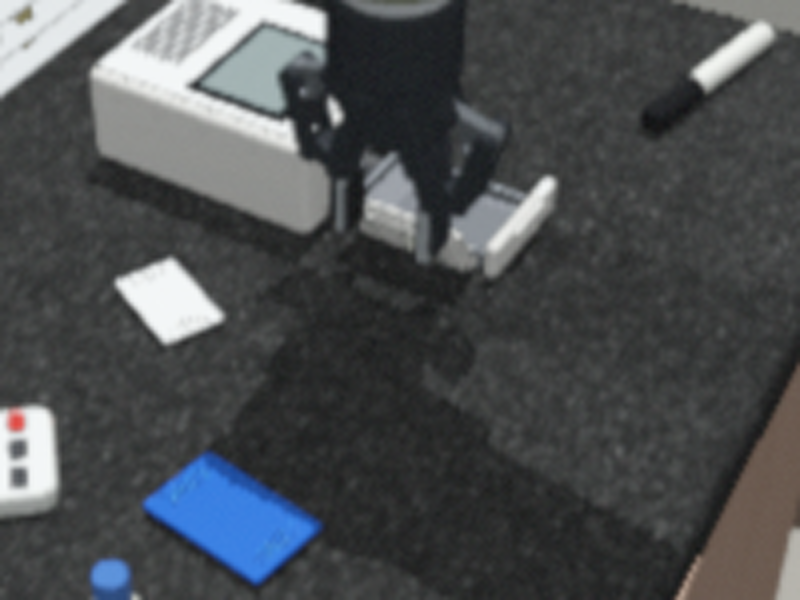

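The downward lowering jammed it: the friction line ran straight through the foot. I back off to the pose before that move, then carry on along the arc upward.

Request:
{"name": "carry_out", "arguments": {
  "increments": [
    [[-0.05,0.0005,0.008,0.006,0],[-0.05,0.0009,0.014,0.009,0],[-0.05,0.0009,0.014,0.009,0]]
  ]
}}

```text
time: 17.4
tool_pos: [0.552, -0.1299, 0.0561]
ee_rot: [0.0, 0.729, 0.684, 0.0]
force: [-0.5, -0.5, 0.3]
grip_width: 0.045
```

Request:
{"name": "carry_out", "arguments": {
  "increments": [
    [[-0.05,-0.0001,-0.001,0.001,0],[-0.05,-0.0001,-0.002,0.002,0],[-0.05,-0.0002,-0.003,0.003,0],[-0.05,-0.0002,-0.003,0.003,0]]
  ]
}}

```text
time: 17.8
tool_pos: [0.5514, -0.1345, 0.0587]
ee_rot: [0.0, 0.73, 0.683, -0.0]
force: [1.0, 1.0, 0.6]
grip_width: 0.0449
```

```bash
python3 - <<'E'
from meas import *
c=snap('wrist','w11'); c=snap('scene','s11')
a=cv2.imread('pics/s11.png')[170:320,240:440]; cv2.imwrite('pics/s11.png',cv2.resize(a,None,fx=4,fy=4,interpolation=cv2.INTER_CUBIC))
E
```

```text
(no output)
```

View pics/w11.png

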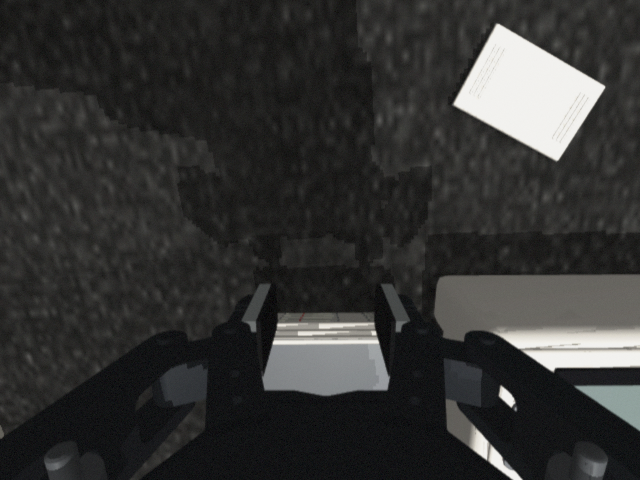

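View pics/s11.png

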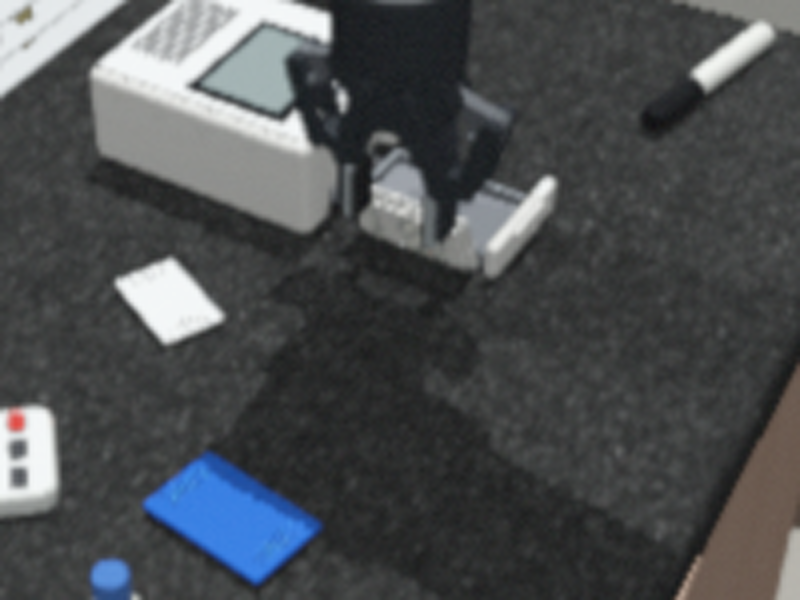

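Request:
{"name": "carry_out", "arguments": {
  "increments": [
    [[-0.05,-0.0001,-0.0015,0.0005,0],[-0.05,-0.0002,-0.003,0.001,0],[-0.05,-0.0003,-0.0045,0.001,0],[-0.05,-0.0004,-0.006,0.001,0],[-0.05,-0.0004,-0.006,0.001,0]]
  ]
}}

```text
time: 18.4
tool_pos: [0.551, -0.1392, 0.0602]
ee_rot: [-0.0, 0.73, 0.684, 0.0]
force: [-1.9, 3.0, 6.7]
grip_width: 0.0449
```

Request:
{"name": "carry_out", "arguments": {
  "increments": [
    [[-0.05,-0.0001,-0.0015,0,0],[-0.05,-0.0002,-0.003,0,0],[-0.05,-0.0003,-0.0045,0,0],[-0.05,-0.0004,-0.006,0,0],[-0.05,-0.0004,-0.006,0,0]]
  ]
}}

```text
time: 18.9
tool_pos: [0.5512, -0.1446, 0.0614]
ee_rot: [0.0, 0.729, 0.684, 0.001]
force: [-4.8, 2.6, 14.9]
grip_width: 0.0449
```

```bash
python3 - <<'E'
from meas import *
c=snap('wrist','w12'); c=snap('scene','s12')
a=cv2.imread('pics/s12.png')[170:320,240:440]; cv2.imwrite('pics/s12.png',cv2.resize(a,None,fx=4,fy=4,interpolation=cv2.INTER_CUBIC))
E
```

```text
(no output)
```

View pics/w12.png

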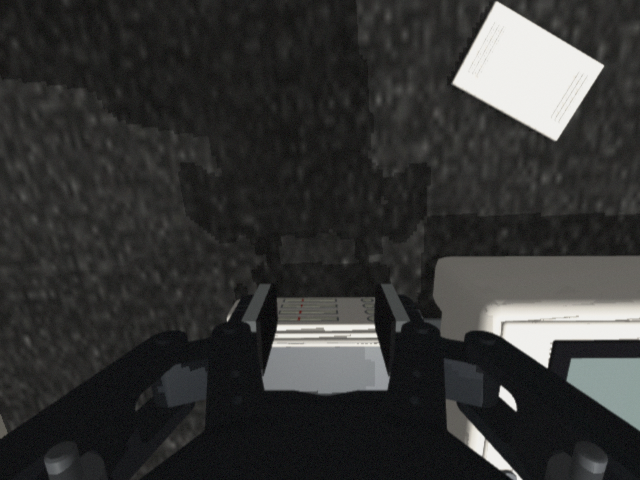

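View pics/s12.png

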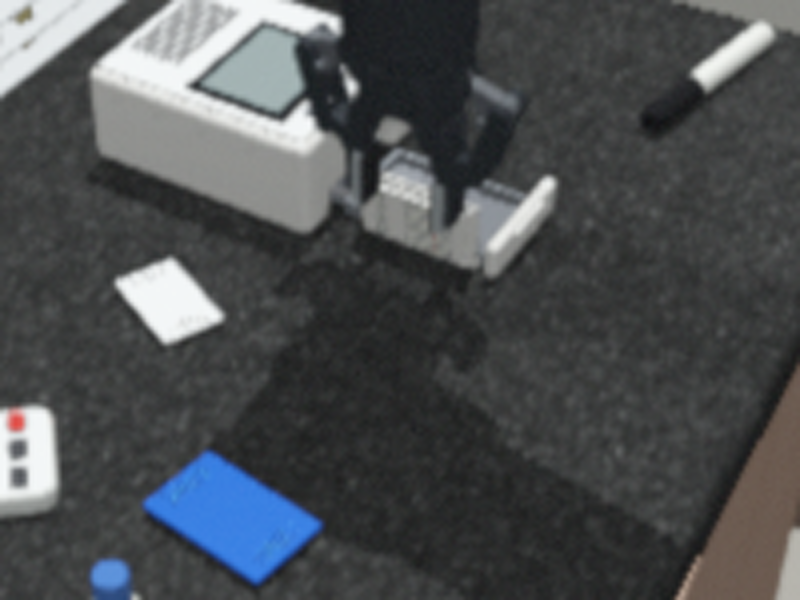

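The fingertips now bear on the step at the cassette's upper edge, with 15 N upward, and the result windows are visible at (310,310). I ease up slightly and keep pushing.

Request:
{"name": "carry_out", "arguments": {
  "increments": [
    [[-0.05,0,0,0.0015,0],[-0.05,-0.0001,-0.0015,0.002,0],[-0.05,-0.0002,-0.003,0.002,0],[-0.05,-0.0003,-0.0045,0.002,0],[-0.05,-0.0003,-0.0045,0.002,0]]
  ]
}}

```text
time: 19.5
tool_pos: [0.5508, -0.15, 0.0626]
ee_rot: [0.0, 0.73, 0.684, 0.0]
force: [-1.3, 2.7, 9.4]
grip_width: 0.045
```

```bash
python3 - <<'E'
from meas import *
c=snap('wrist','w13'); c=snap('scene','s13')
a=cv2.imread('pics/s13.png')[170:320,240:440]; cv2.imwrite('pics/s13.png',cv2.resize(a,None,fx=4,fy=4,interpolation=cv2.INTER_CUBIC))
E
```

```text
(no output)
```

View pics/w13.png

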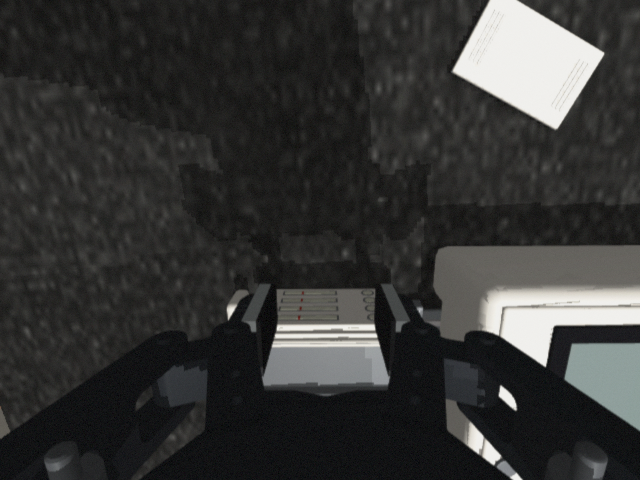

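View pics/s13.png

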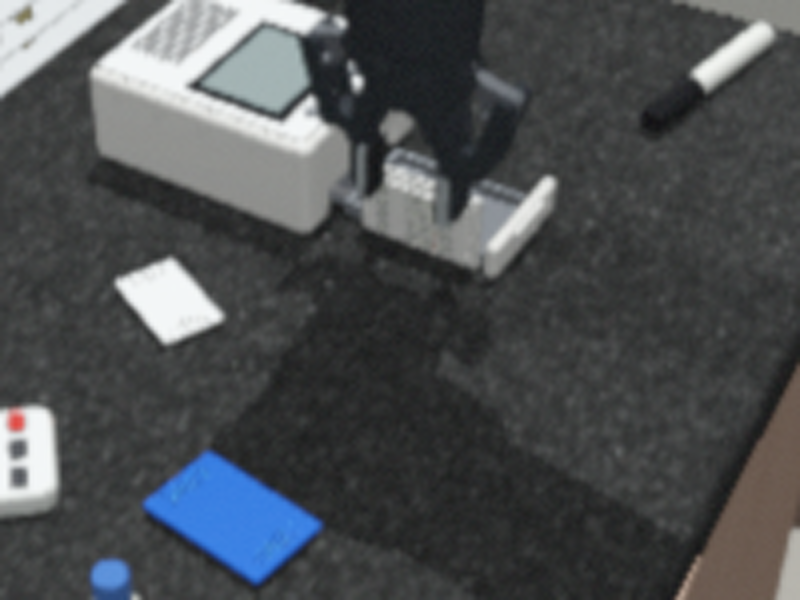

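Request:
{"name": "carry_out", "arguments": {
  "increments": [
    [[-0.05,-0.0001,-0.0015,0.0005,0],[-0.05,-0.0002,-0.003,0.0005,0],[-0.05,-0.0003,-0.0045,0.0005,0],[-0.05,-0.0004,-0.006,0.0005,0],[-0.05,-0.0004,-0.006,0.0005,0]]
  ]
}}

```text
time: 20.1
tool_pos: [0.5494, -0.1567, 0.0618]
ee_rot: [-0.0, 0.73, 0.683, -0.0]
force: [2.3, -1.3, -0.6]
grip_width: 0.0448
```

Request:
{"name": "carry_out", "arguments": {
  "increments": [
    [[-0.05,-0.0001,-0.0015,0,0],[-0.05,-0.0002,-0.003,0,0],[-0.05,-0.0003,-0.0045,0,0],[-0.05,-0.0004,-0.006,0,0],[-0.05,-0.0004,-0.006,0,0]]
  ]
}}

```text
time: 20.6
tool_pos: [0.5495, -0.1624, 0.0622]
ee_rot: [-0.0, 0.73, 0.684, -0.0]
force: [-0.9, 0.5, 1.0]
grip_width: 0.0447
```

```bash
python3 - <<'E'
from meas import *
c=snap('wrist','w14'); c=snap('scene','s14')
a=cv2.imread('pics/s14.png')[170:320,240:440]; cv2.imwrite('pics/s14.png',cv2.resize(a,None,fx=4,fy=4,interpolation=cv2.INTER_CUBIC))
E
```

```text
(no output)
```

View pics/w14.png

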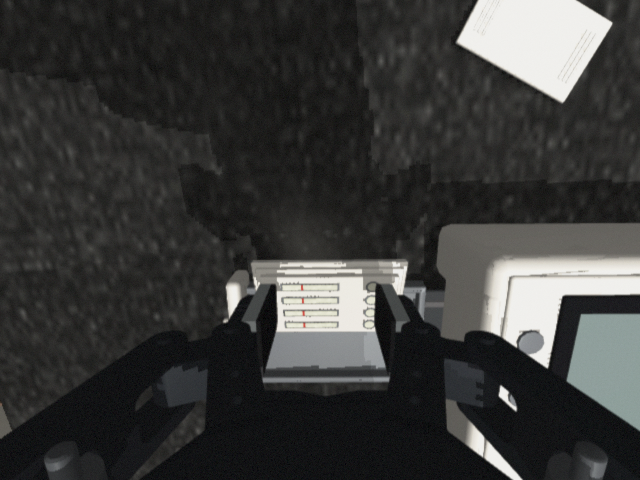

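View pics/s14.png

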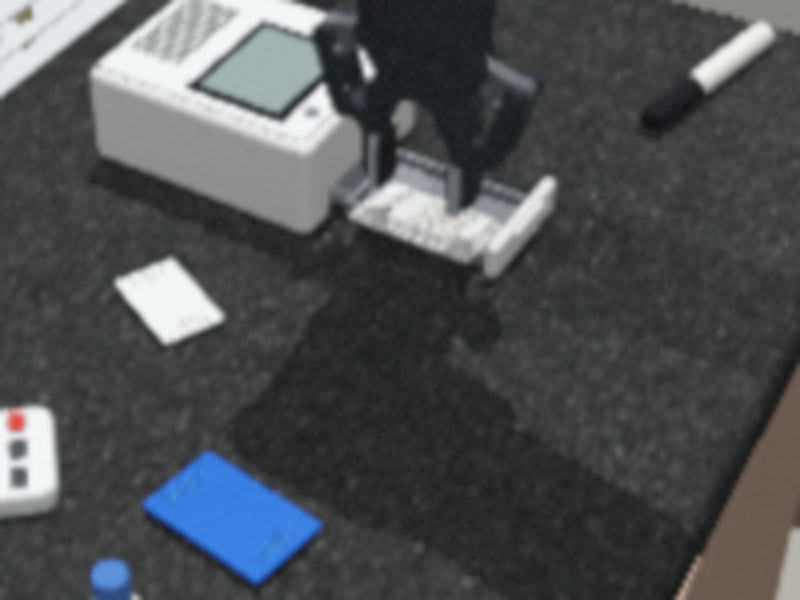

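It has tipped over and leans on the rail, windows up, with its trailing edge at wrist row 262. I lift clear, step back to the left and look.

Request:
{"name": "carry_out", "arguments": {
  "increments": [
    [[-0.05,0,0.01,0.02,0],[-0.05,0,0.02,0.04,0],[-0.05,0.002,0.05,0.06,0],[-0.05,0.005,0.08,0.06,0],[-0.05,0.005,0.08,0.06,0],[-0.05,0.005,0.08,0.06,0]]
  ]
}}

```text
time: 21.3
tool_pos: [0.5546, -0.0811, 0.1224]
ee_rot: [0.0, 0.729, 0.685, 0.0]
force: [0.1, -0.9, -0.4]
grip_width: 0.045
```

```bash
python3 - <<'E'
from meas import *
print(sense()['tool_pos'])
c=snap('top','t15'); 
a=cv2.imread('pics/t15.png')[180:290,300:440]; cv2.imwrite('pics/t15.png',cv2.resize(a,None,fx=5,fy=5,interpolation=cv2.INTER_CUBIC))
c=snap('wrist','w15'); c=snap('scene','s15')
a=cv2.imread('pics/s15.png')[170:290,270:420]; cv2.imwrite('pics/s15.png',cv2.resize(a,None,fx=5,fy=5,interpolation=cv2.INTER_CUBIC))
E
```

```text
[ 0.55457748 -0.08108676  0.1223762 ]
```

View pics/s15.png

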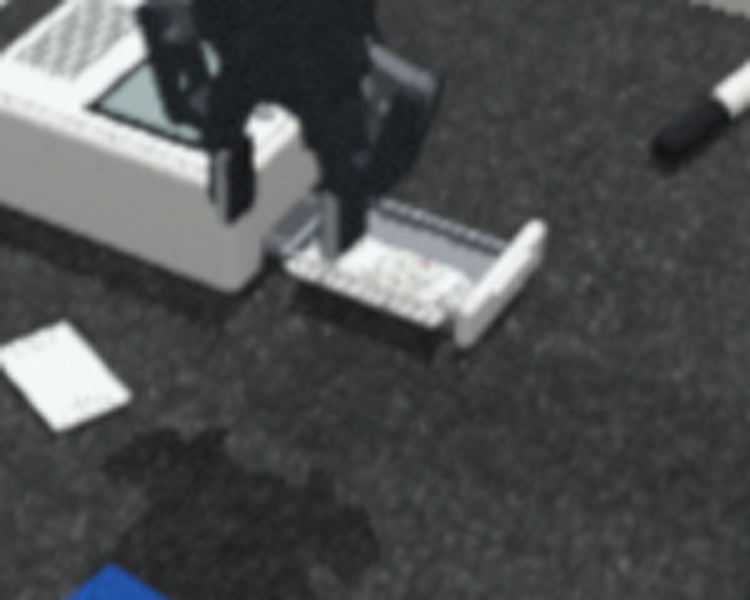

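View pics/t15.png

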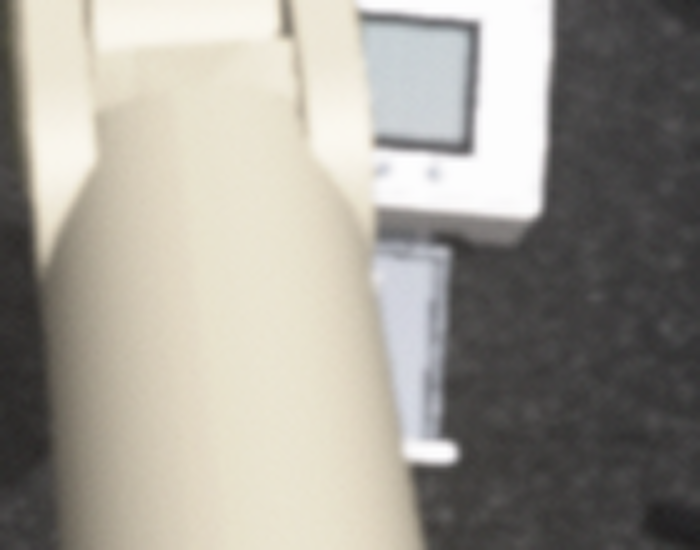

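View pics/w15.png

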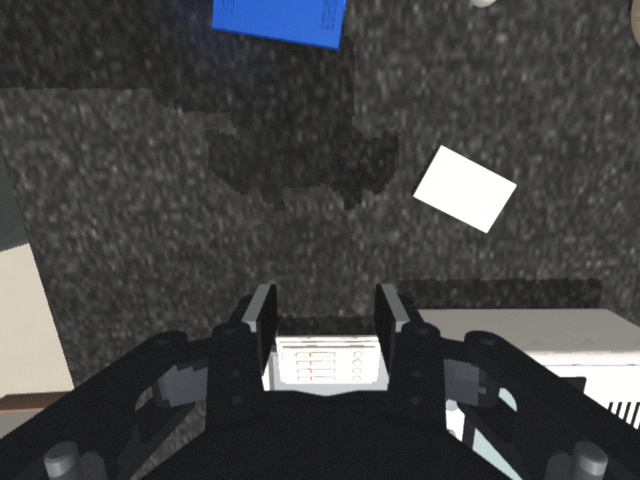

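```bash
python3 - <<'E'
from meas import *
s=read_camera('scene');w=read_camera('wrist')
u=np.array([np.cos(-.067),np.sin(-.067)]);v=np.array([-u[1],u[0]])
for z in(0.005,.010,.015,.02,.025,.03):
    r=[]
    for c,p in((w,(276,337)),(w,(379,337)),(s,(327,223.5)),(s,(357,236))):
        q=pt(c,p,z)[:2]*1000; r+=[round(q@u,1),round(q@v,1)]
    print(z,r, round(abs(r[0]-r[2]),1))
E
```

```text
0.005 [np.float64(519.4), np.float64(-122.1), np.float64(601.6), np.float64(-121.9), np.float64(608.8), np.float64(-125.8), np.float64(524.0), np.float64(-123.5)] 82.2
0.01 [np.float64(520.2), np.float64(-119.0), np.float64(600.7), np.float64(-118.9), np.float64(605.6), np.float64(-120.6), np.float64(521.4), np.float64(-118.3)] 80.5
0.015 [np.float64(521.1), np.float64(-116.0), np.float64(599.8), np.float64(-115.9), np.float64(602.3), np.float64(-115.4), np.float64(518.7), np.float64(-113.2)] 78.7
0.02 [np.float64(521.9), np.float64(-113.0), np.float64(598.9), np.float64(-112.8), np.float64(599.1), np.float64(-110.3), np.float64(516.0), np.float64(-108.0)] 77.0
0.025 [np.float64(522.7), np.float64(-110.0), np.float64(598.0), np.float64(-109.8), np.float64(595.8), np.float64(-105.1), np.float64(513.4), np.float64(-102.8)] 75.3
0.03 [np.float64(523.6), np.float64(-107.0), np.float64(597.1), np.float64(-106.8), np.float64(592.6), np.float64(-99.9), np.float64(510.7), np.float64(-97.6)] 73.5
```

```bash
python3 - <<'E'
from meas import *
s=read_camera('scene'); t=sense()['tool_pos']; T=np.array(s['T'])
u=np.array([np.cos(-.067),np.sin(-.067),0]);v=np.array([-u[1],u[0],0])
for p in((270+140/5,170+5/5),(270+215/5,170+210/5),(270+360/5,170+240/5),(270+440/5,170+80/5),(270+435/5,170+110/5)):
    d=T[:3,:3]@np.array([(p[0]-s['cx'])/s['fx'],-(p[1]-s['cy'])/s['fy'],-1]); o=T[:3,3]
    k=((t-o)@v)/(d@v); q=o+k*d-t; print(p,(q@u*1000).round(1),(q[2]*1000).round(1))
E
```

```text
(298.0, 171.0) 71.3 71.2
(313.0, 212.0) 36.2 -22.8
(342.0, 218.0) -37.1 -8.8
(358.0, 186.0) -71.2 85.2
(357.0, 192.0) -69.6 70.3
```

Both cameras put the trailing edge at v ≈ -117, 10–15 mm up, and centred in u at 560 (the nest is at 560). I lower behind it with the tips just above rail height and push.

Request:
{"name": "carry_out", "arguments": {
  "increments": [
    [[0.4,-0.001,-0.02,-0.01,0],[0.4,-0.002,-0.04,-0.03,0],[0.4,-0.003,-0.05,-0.05,0],[0.4,-0.003,-0.05,-0.07,0],[0.4,-0.003,-0.05,-0.08,0],[0.4,-0.003,-0.05,-0.08,0]]
  ]
}}

```text
time: 22.2
tool_pos: [0.5505, -0.1318, 0.0408]
ee_rot: [-0.001, 0.73, 0.684, -0.001]
force: [-0.7, 0.3, 0.4]
grip_width: 0.0254
```

Request:
{"name": "carry_out", "arguments": {
  "increments": [
    [[0.4,0,0,-0.005,0],[0.4,0,0,-0.0085,0],[0.4,0,0,-0.0085,0]]
  ]
}}

```text
time: 22.5
tool_pos: [0.5517, -0.1318, 0.034]
ee_rot: [0.0, 0.73, 0.684, 0.0]
force: [-0.6, 0.4, 0.1]
grip_width: 0.0257
```

```bash
python3 - <<'E'
from meas import *
c=snap('wrist','w16'); c=snap('scene','s16')
a=cv2.imread('pics/s16.png')[170:290,270:420]; cv2.imwrite('pics/s16.png',cv2.resize(a,None,fx=5,fy=5,interpolation=cv2.INTER_CUBIC))
E
```

```text
(no output)
```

View pics/s16.png

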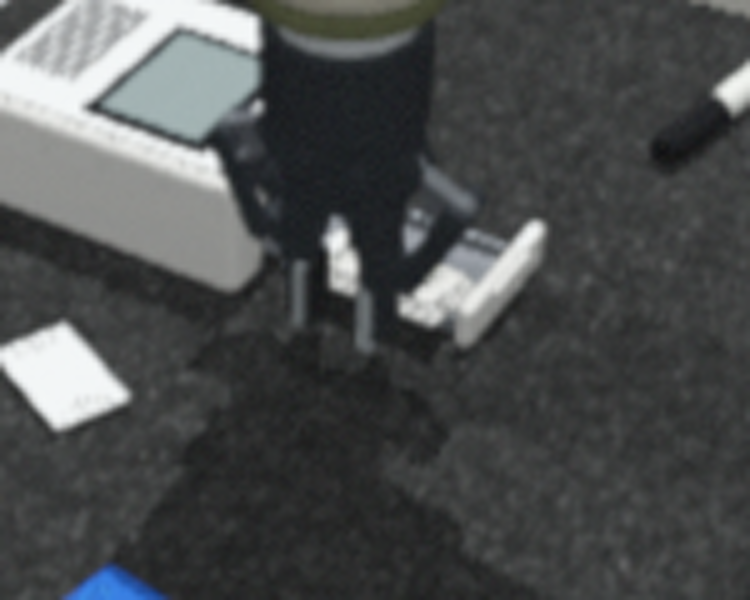

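View pics/w16.png

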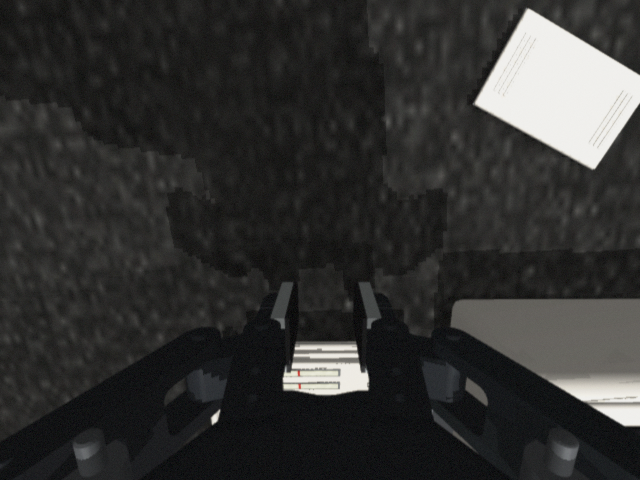

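Request:
{"name": "carry_out", "arguments": {
  "increments": [
    [[0.4,-0.0002,-0.003,0,0],[0.4,-0.0004,-0.006,0,0],[0.4,-0.0006,-0.009,0,0],[0.4,-0.0008,-0.012,0,0],[0.4,-0.001,-0.0145,0,0],[0.4,-0.0011,-0.017,0,0],[0.4,-0.0013,-0.02,0,0],[0.4,-0.0013,-0.02,0,0]]
  ]
}}

```text
time: 23.4
tool_pos: [0.5501, -0.1526, 0.0337]
ee_rot: [0.0, 0.73, 0.684, -0.0]
force: [0.4, -0.7, -0.3]
grip_width: 0.0256
```

```bash
python3 - <<'E'
from meas import *
c=snap('wrist','w17'); c=snap('scene','s17')
a=cv2.imread('pics/s17.png')[170:290,270:420]; cv2.imwrite('pics/s17.png',cv2.resize(a,None,fx=5,fy=5,interpolation=cv2.INTER_CUBIC))
E
```

```text
(no output)
```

View pics/s17.png

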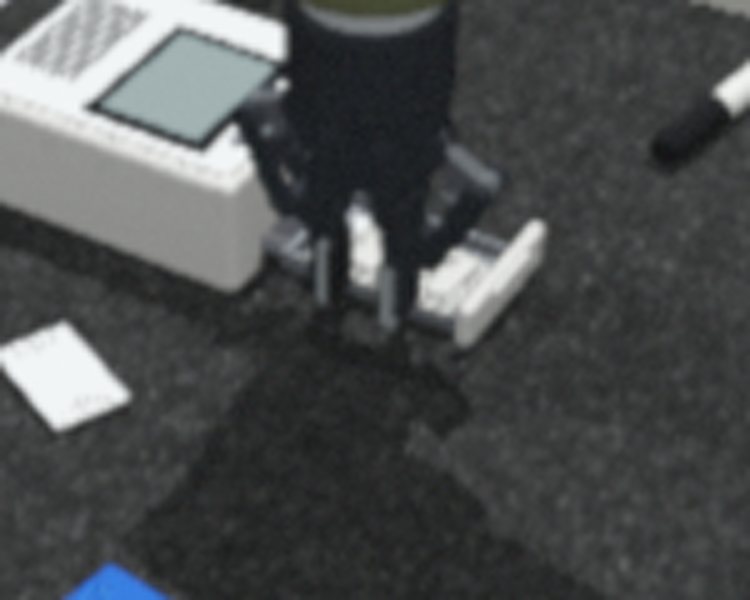

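View pics/w17.png

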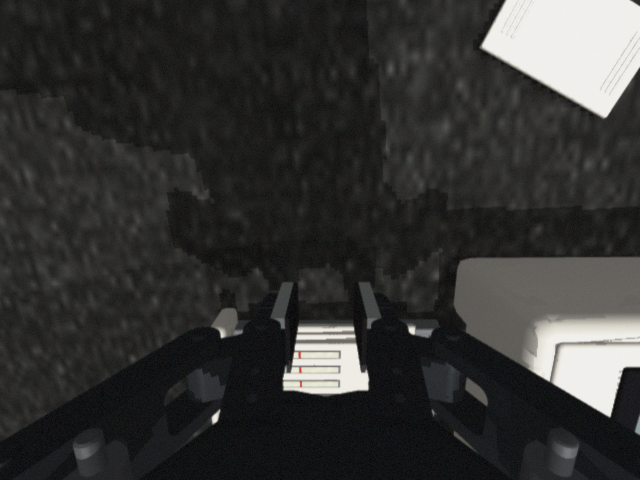

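Request:
{"name": "carry_out", "arguments": {
  "increments": [
    [[0.4,-0.0001,-0.002,0,0],[0.4,-0.0003,-0.004,0,0],[0.4,-0.0004,-0.006,0,0],[0.4,-0.0005,-0.0075,0,0],[0.4,-0.0005,-0.0075,0,0]]
  ]
}}

```text
time: 24.0
tool_pos: [0.5497, -0.1599, 0.0338]
ee_rot: [0.0, 0.73, 0.684, -0.0]
force: [0.2, -0.5, 0.3]
grip_width: 0.0253
```

```bash
python3 - <<'E'
from meas import *
c=snap('wrist','w18'); c=snap('scene','s18')
a=cv2.imread('pics/s18.png')[170:290,270:420]; cv2.imwrite('pics/s18.png',cv2.resize(a,None,fx=5,fy=5,interpolation=cv2.INTER_CUBIC))
E
```

```text
(no output)
```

View pics/s18.png

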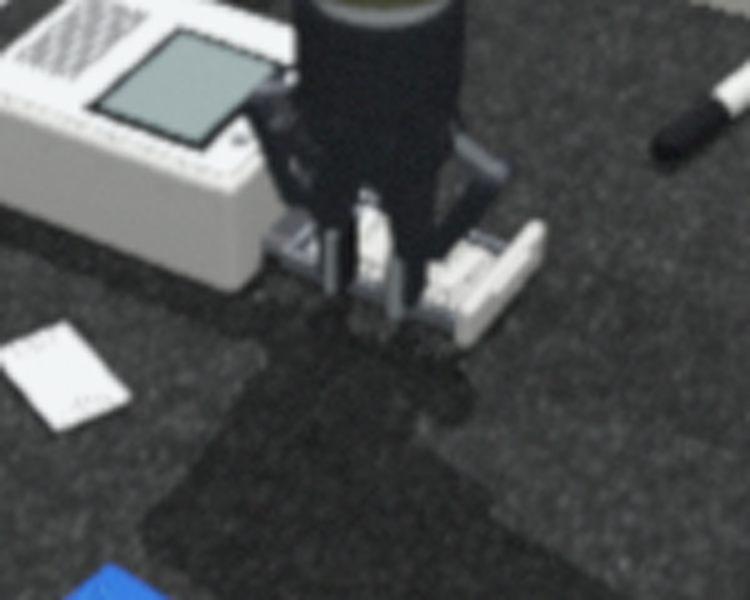

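View pics/w18.png

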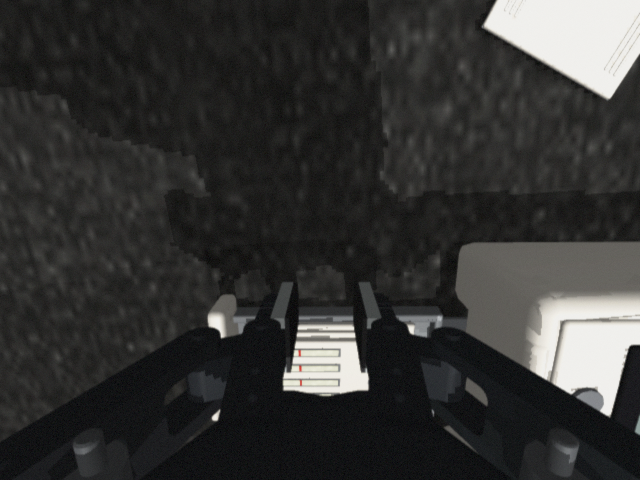

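Request:
{"name": "carry_out", "arguments": {
  "increments": [
    [[0.4,-0.0001,-0.001,0,0],[0.4,-0.0001,-0.002,0,0],[0.4,-0.0002,-0.003,0,0],[0.4,-0.0002,-0.003,0,0]]
  ]
}}

```text
time: 24.5
tool_pos: [0.5495, -0.1628, 0.0338]
ee_rot: [0.0, 0.73, 0.684, -0.0]
force: [-0.0, -0.5, -0.4]
grip_width: 0.0253
```

Request:
{"name": "carry_out", "arguments": {
  "increments": [
    [[0.4,0,0.01,0.005,0],[0.4,0.001,0.02,0.03,0],[0.4,0.002,0.03,0.07,0],[0.4,0.003,0.05,0.11,0],[0.4,0.003,0.05,0.13,0],[0.4,0.003,0.05,0.13,0],[0.4,0.003,0.05,0.13,0]]
  ]
}}

```text
time: 25.2
tool_pos: [0.5526, -0.112, 0.1642]
ee_rot: [0.0, 0.73, 0.684, 0.0]
force: [-0.7, 0.4, -0.5]
grip_width: 0.0254
```

```bash
python3 - <<'E'
from meas import *
c=snap('wrist','w19'); c=snap('scene','s19')
a=cv2.imread('pics/s19.png')[170:290,270:420]; cv2.imwrite('pics/s19.png',cv2.resize(a,None,fx=5,fy=5,interpolation=cv2.INTER_CUBIC))
E
```

```text
(no output)
```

View pics/s19.png

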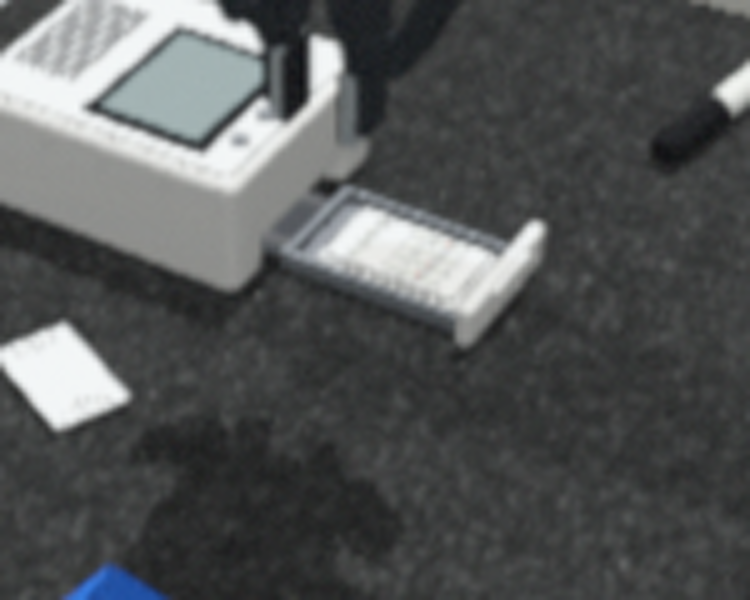

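View pics/w19.png

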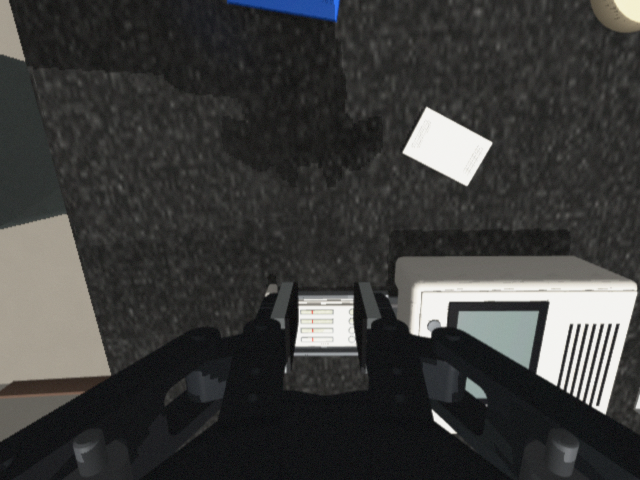

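The cassette appears to lie flat in the nest with its windows up at scene crop (410,255). I verify with a clear wrist view on the way to the drawer plate.

Request:
{"name": "carry_out", "arguments": {
  "increments": [
    [[1,-0.01,0,0.02,0],[1,-0.03,-0.02,0.04,0],[1,-0.05,-0.05,0.04,0],[1,-0.07,-0.08,0.04,0],[1,-0.085,-0.11,0.04,0],[1,-0.085,-0.13,0.04,0],[1,-0.085,-0.13,0.04,0],[1,-0.085,-0.13,0.04,0]]
  ]
}}

```text
time: 26.1
tool_pos: [0.467, -0.2423, 0.2026]
ee_rot: [-0.001, 0.73, 0.683, -0.0]
force: [0.3, 0.7, -0.2]
grip_width: -0.0002
```

```bash
python3 - <<'E'
from meas import *
print(sense()['tool_pos'],sense()['grip_width'])
c=snap('wrist','w20'); 
uv=np.round(px(c,[.549,-.2,.01])).astype(int); print(uv)
x0,y0=max(0,uv[0]-95),max(0,uv[1]-70)
a=cv2.imread('pics/w20.png')[y0:y0+140,x0:x0+190]; cv2.imwrite('pics/w20z.png',cv2.resize(a,None,fx=4,fy=4,interpolation=cv2.INTER_CUBIC)); print(x0,y0)
for m in masks_of('wrist','cassette')[:3]: print(m['score'],m['point'],rect(c,m['pixels'],.010))
E
```

```text
[ 0.46696137 -0.24234061  0.20257394] -0.00016658425488718813
[412 174]
317 104
0.78 [555.5, 4.7] ((659.972412109375, -74.79680633544922), (11.318305015563965, 27.610992431640625), 86.21974182128906)
0.65 [409.4, 168.2] ((548.0396118164062, -196.7781982421875), (49.27371597290039, 80.56873321533203), 86.26802062988281)
```

View pics/w20z.png

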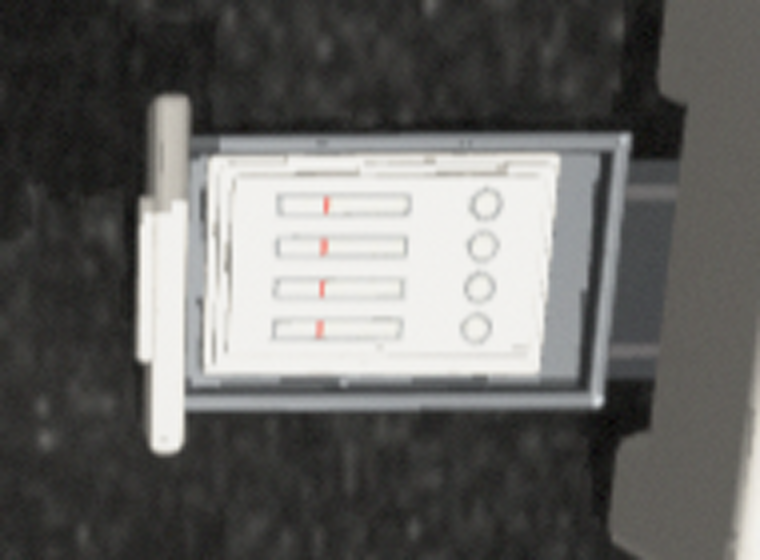

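The drawer view shows windows and wells up, with the cassette flat inside the rails. Its centre is about 3 mm towards the plate, within the walls. I turn the shut gripper a quarter and go down in front of the plate.

Request:
{"name": "carry_out", "arguments": {
  "increments": [
    [[1,-0.007,0.01,0,-0.13],[1,-0.007,0.02,0,-0.26],[1,-0.007,0.03,0,-0.39],[1,-0.007,0.04,0,-0.52],[1,-0.007,0.049,0,-0.65],[1,-0.007,0.049,-0.02,-0.78],[1,-0.007,0.049,-0.04,-0.91],[1,-0.007,0.049,-0.06,-1.04],[1,-0.007,0.049,-0.08,-1.17],[1,-0.007,0.049,-0.1,-1.3],[1,-0.007,0.049,-0.12,-1.43],[1,-0.007,0.049,-0.14,-1.571],[1,-0.007,0.049,-0.16,-1.571],[1,-0.007,0.049,-0.1685,-1.571],[1,-0.007,0.049,-0.1685,-1.571],[1,-0.007,0.049,-0.1685,-1.571]]
  ]
}}

```text
time: 27.8
tool_pos: [0.4611, -0.1931, 0.0359]
ee_rot: [-0.0, 0.999, -0.032, 0.0]
force: [0.1, 0.3, 0.7]
grip_width: -0.0
```

```bash
python3 - <<'E'
from meas import *
print(sense()['tool_pos'],sense()['force'],sense()['joint_pos'])
c=snap('scene','s21')
a=cv2.imread('pics/s21.png')[140:290,260:460]; cv2.imwrite('pics/s21.png',cv2.resize(a,None,fx=4,fy=4,interpolation=cv2.INTER_CUBIC))
E
```

```text
[ 0.46106181 -0.1930764   0.03586492] [0.14465538 0.31304155 0.73201295] [ 0.61981684  0.36896105 -0.33543937  1.94051266  0.15739647  0.85659095
 -1.43277818]
```

View pics/s21.png

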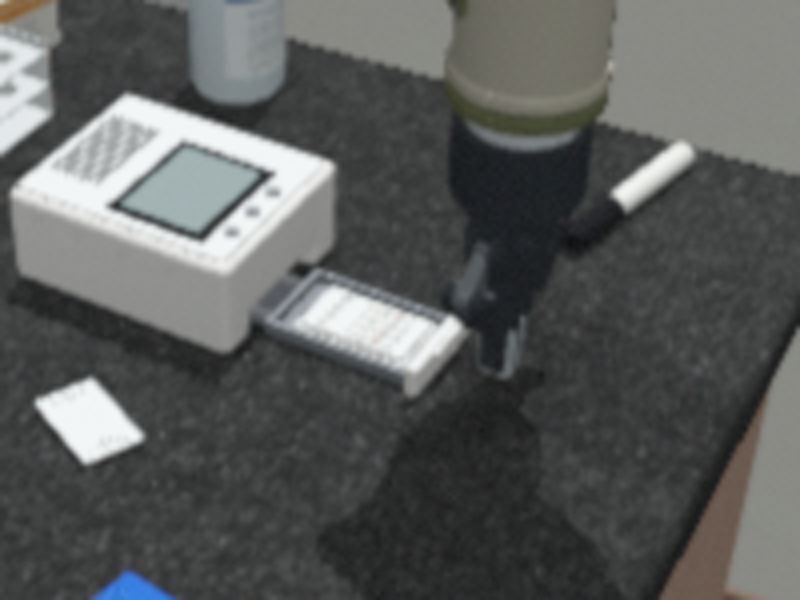

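Request:
{"name": "carry_out", "arguments": {
  "increments": [
    [[1,0.005,-0.0003,0,0],[1,0.01,-0.0007,0,0],[1,0.015,-0.001,0,0],[1,0.02,-0.0013,0,0],[1,0.025,-0.0017,0,0],[1,0.03,-0.002,0,0],[1,0.035,-0.0023,0,0],[1,0.04,-0.0027,0,0],[1,0.045,-0.003,0,0],[1,0.05,-0.0034,0,0],[1,0.055,-0.0037,0,0],[1,0.06,-0.004,0,0],[1,0.065,-0.0044,0,0],[1,0.07,-0.0047,0,0],[1,0.075,-0.005,0,0],[1,0.08,-0.0054,0,0],[1,0.085,-0.0057,0,0],[1,0.09,-0.006,0,0],[1,0.09,-0.006,0,0]]
  ]
}}

```text
time: 29.75
tool_pos: [0.5515, -0.1997, 0.0354]
ee_rot: [0.0, 0.999, -0.033, 0.001]
force: [0.6, -0.1, -0.5]
grip_width: -0.0001
```

```bash
python3 - <<'E'
from meas import *
c=snap('scene','s22')
a=cv2.imread('pics/s22.png')[140:290,260:460]; cv2.imwrite('pics/s22.png',cv2.resize(a,None,fx=4,fy=4,interpolation=cv2.INTER_CUBIC))
E
```

```text
(no output)
```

View pics/s22.png

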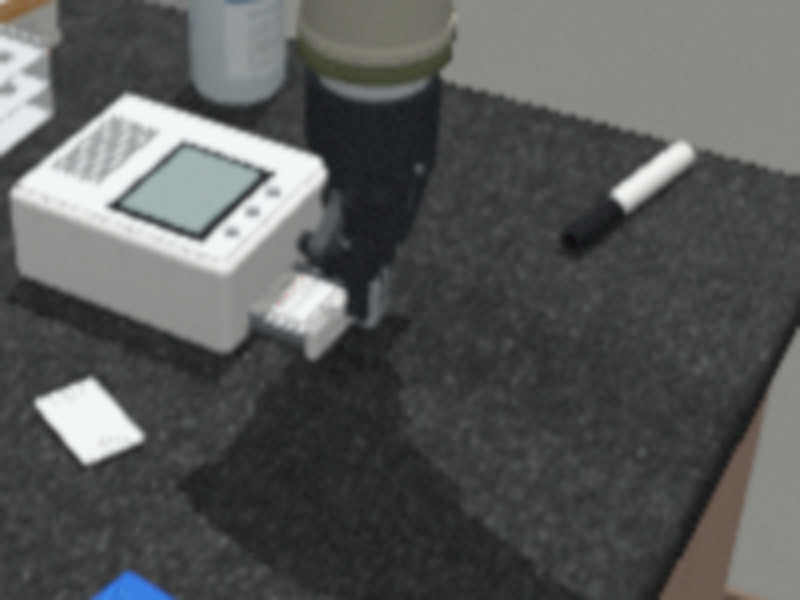

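Request:
{"name": "carry_out", "arguments": {
  "increments": [
    [[1,0.005,-0.0003,0,0],[1,0.01,-0.0007,0,0],[1,0.015,-0.001,0,0],[1,0.02,-0.0013,0,0],[1,0.024,-0.0016,0,0],[1,0.024,-0.0016,0,0]]
  ]
}}

```text
time: 30.4
tool_pos: [0.5754, -0.201, 0.0353]
ee_rot: [-0.0, 0.999, -0.033, 0.0]
force: [-0.1, -0.6, -0.5]
grip_width: 0.0001
```

Request:
{"name": "carry_out", "arguments": {
  "increments": [
    [[1,0.002,-0.0001,0,0],[1,0.004,-0.0003,0,0],[1,0.004,-0.0003,0,0]]
  ]
}}

```text
time: 30.7
tool_pos: [0.5788, -0.2012, 0.0353]
ee_rot: [-0.0, 0.999, -0.032, 0.0]
force: [-0.1, -0.2, 0.2]
grip_width: 0.0002
```

Request:
{"name": "carry_out", "arguments": {
  "increments": [
    [[1,0.002,-0.0001,0,0],[1,0.004,-0.0003,0,0],[1,0.004,-0.0003,0,0]]
  ]
}}

```text
time: 31.0
tool_pos: [0.5828, -0.2016, 0.0353]
ee_rot: [-0.0, 0.999, -0.032, 0.0]
force: [-0.8, -0.4, -0.4]
grip_width: 0.0004
```

```bash
python3 - <<'E'
from meas import *
c=snap('scene','s23')
a=cv2.imread('pics/s23.png')[140:290,260:460]; cv2.imwrite('pics/s23.png',cv2.resize(a,None,fx=4,fy=4,interpolation=cv2.INTER_CUBIC))
E
```

```text
(no output)
```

View pics/s23.png

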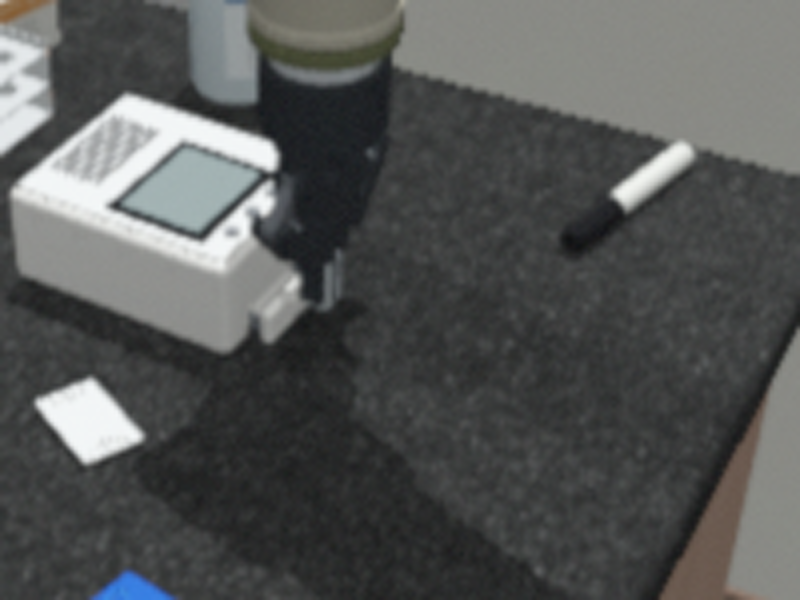

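Request:
{"name": "carry_out", "arguments": {
  "increments": [
    [[1,0.002,-0.0001,0,0],[1,0.004,-0.0003,0,0],[1,0.004,-0.0003,0,0]]
  ]
}}

```text
time: 31.35
tool_pos: [0.5869, -0.202, 0.0353]
ee_rot: [-0.0, 0.999, -0.033, 0.0]
force: [0.1, 1.1, -0.2]
grip_width: -0.0001
```

Request:
{"name": "carry_out", "arguments": {
  "increments": [
    [[1,0.0015,-0.0001,0,0],[1,0.003,-0.0002,0,0],[1,0.003,-0.0002,0,0]]
  ]
}}

```text
time: 31.65
tool_pos: [0.5892, -0.2022, 0.0351]
ee_rot: [-0.0, 0.999, -0.033, -0.0]
force: [-4.1, 0.8, 1.8]
grip_width: -0.0001
```

Request:
{"name": "carry_out", "arguments": {
  "increments": [
    [[1,0.001,-0.0001,0,0],[1,0.002,-0.0001,0,0],[1,0.002,-0.0001,0,0]]
  ]
}}

```text
time: 31.95
tool_pos: [0.5893, -0.2022, 0.035]
ee_rot: [-0.0, 0.999, -0.033, -0.002]
force: [-11.3, 2.5, 8.1]
grip_width: -0.0002
```

The push reaches a firm stop at x = 0.589 with 11 N. I back away and check that it's really shut and not the gripper on the reader.

Request:
{"name": "carry_out", "arguments": {
  "increments": [
    [[1,-0.01,0.0007,0,0],[1,-0.04,0.003,0,0],[1,-0.08,0.003,0.03,0],[1,-0.12,-0.01,0.08,0],[1,-0.13,-0.03,0.13,0],[1,-0.13,-0.05,0.18,0.0],[1,-0.13,-0.06,0.2,0],[1,-0.13,-0.06,0.2,0],[1,-0.13,-0.06,0.2,0]]
  ]
}}

```text
time: 32.85
tool_pos: [0.4621, -0.2631, 0.2365]
ee_rot: [0.001, 0.999, -0.033, 0.002]
force: [-1.1, 0.0, -0.6]
grip_width: -0.0003
```

```bash
python3 - <<'E'
from meas import *
print(sense()['tool_pos'],sense()['force'])
u=np.array([np.cos(-.067),np.sin(-.067)])
c=snap('wrist','w24');
for m in masks_of('wrist','drawer_plate')[:2]: print(m['score'],m['point'],rect(c,m['pixels'],.024))
c=snap('top','t24');a=cv2.imread('pics/t24.png')[150:290,300:480]; cv2.imwrite('pics/t24.png',cv2.resize(a,None,fx=4,fy=4,interpolation=cv2.INTER_CUBIC))
c=snap('scene','s24');a=cv2.imread('pics/s24.png')[140:290,220:420]; cv2.imwrite('pics/s24.png',cv2.resize(a,None,fx=4,fy=4,interpolation=cv2.INTER_CUBIC))
E
```

```text
[ 0.4620512  -0.26309066  0.23645422] [-1.06810559  0.04854829 -0.57572423]
0.95 [253.5, 72.8] ((602.2355346679688, -203.26812744140625), (77.80874633789062, 12.119512557983398), 87.39491271972656)
0.17 [238.5, 35.7] ((629.0574340820312, -194.97483825683594), (150.95472717285156, 63.14271926879883), 86.30723571777344)
```

View pics/w24.png

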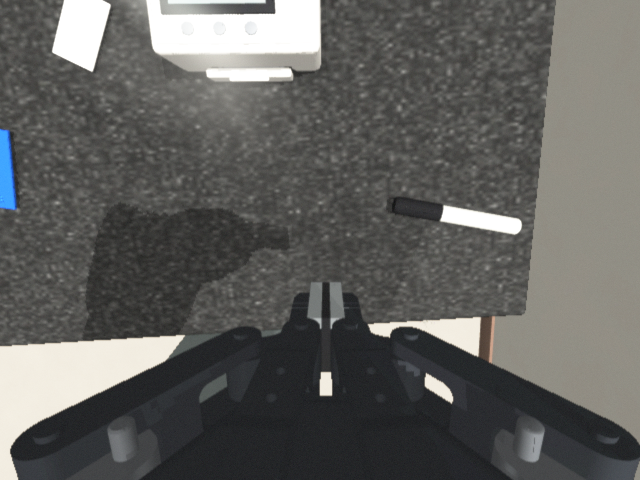

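View pics/s24.png

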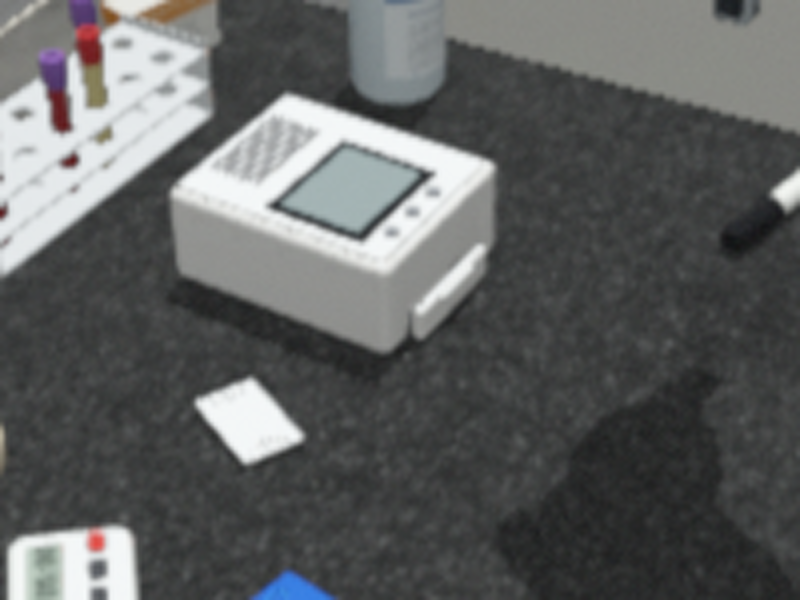

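View pics/t24.png

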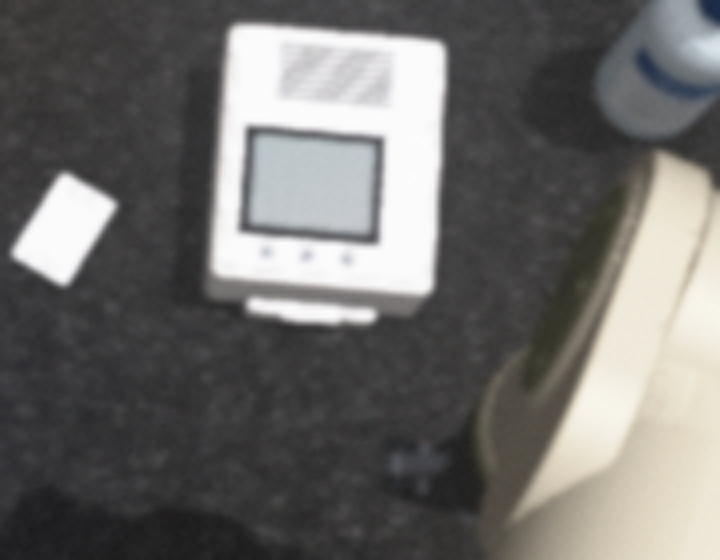

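```bash
python3 - <<'E'
import cv2
a=cv2.imread('pics/w24.png')[20:100,140:340]; cv2.imwrite('pics/w24z.png',cv2.resize(a,None,fx=4,fy=4,interpolation=cv2.INTER_CUBIC))
E
```

```text
(no output)
```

View pics/w24z.png

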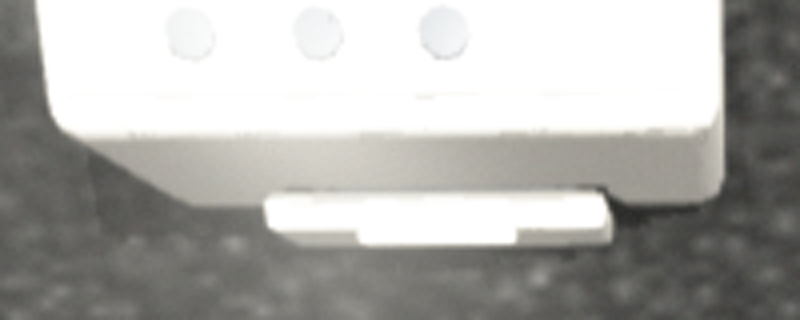

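```bash
python3 - <<'E'
from meas import *
c=read_camera('wrist'); u=np.array([np.cos(-.067),np.sin(-.067)])
f=lambda x,y,z:(pt(c,(140+x/4-.4,20+y/4-.4),z)[:2]*1000@u).round(1)
print('front foot',f(200,206,0),f(690,204,0),'front top',f(200,136,.073),f(600,132,.073),'plate inner top',f(300,190,.024),f(580,188,.024),'outer top',f(300,230,.024),'handle',f(430,243,.02))
E
```

```text
front foot 618.3 619.2 front top 615.2 616.2 plate inner top 616.7 617.4 outer top 608.5 handle 606.7
```

The plate's inner edge (u ≈ 617) is flush with the reader front (616–619), and the push ended on a hard stop. The arm is clear, so I hand in.

```bash
python3 - <<'E'
from meas import *
for n in ('top','scene'):
    c=read_camera(n)
    for q in('timer','cup','dropper','marker'):
        r=masks_of(n,q); print(n,q,[(round(m['score'],2),np.round(m['point'])) for m in r[:1]])
from plant import close_job
print(close_job())
E
```

```text
top timer [(0.34, array([384., 193.]))]
top cup [(0.69, array([192., 277.]))]
top dropper [(0.62, array([222., 245.]))]
top marker []
scene timer [(0.78, array([237., 284.]))]
scene cup [(0.75, array([280., 362.]))]
scene dropper [(0.87, array([268., 327.]))]
scene marker [(0.8, array([411., 187.]))]
the job is handed in; nothing more can be done
None
```

The cassette is face up in the reader's nest with the drawer pushed shut, and I handed the job in at about 33 s of the 72 s allowed. `close_job` gives no verdict, so I can't say whether it was judged a pass.

**What I did:**
- **Sliding:** I lightly clasped the larger white cassette across its width with a 20 N grip. I slid it flat on the worktop into line with the nest, without lifting it, then pushed it against the left rail.
- **Tipping:** I swung its free edge up until it tipped over the rail with the windows up. The fingertips then pushed it on until it dropped into the nest.
- **Shutting:** I pushed the drawer in until it met a hard stop, and withdrew.

**Last checks:**
- **Cassette:** before shutting, the wrist view showed it flat inside the rails with windows and wells up, about 3 mm off centre along the drawer. I could not see it again after that.
- **Drawer:** its front plate measures flush with the reader front to within about 2 mm, and it stopped against an 11 N push.
- **Timer, cup, dropper bottle and marker:** the side camera shows all four within about 3 pixels of where they started.

**What went wrong or disagreed:**
- **Jam while tipping:** I lowered the fingers mid-tip and the cassette jammed, with fingertip forces of about 40 N sideways and 50 N upward. I backed off and carried on. That is well below the 120 N wrist limit; the 40 N limit applies to the arm and gripper body, and only the fingertips appeared to be in contact.
- **Top camera at the end:** its timer detection was a low-score false hit on the reader, and it did not find the marker.

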